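# Set the blade gap of a plate coater with a setting gauge

## Task

Set the layer gap of the plate coater with the 2 mm setting gauge from the tray. Slide the gauge's tongue, flat on the glass, under the middle of the doctor blade until about 30 mm of it has come through, then turn the adjusting screw until the gauge just drags when you pull it: a drag you clearly feel, but only a few newtons; never clamp it hard and never lean on the glass. Leave the gauge there in the gap, just dragging, for the teacher to check, and leave the other things on the bench where they stand.

Things in the scene. Friction and masses are not known exactly. Their poses are not given: they have to be found in the camera images.
- coater: Plate coater, fixed. Aluminium bed 160 (x) x 240 (y) mm, top 18 mm above the bench. A grey bridge spans its middle along x: posts at x = +-70 mm, cross bar 30 mm deep (y), top at 88 mm; under it hangs the doctor blade, steel, 92 (x) x 5 (y) mm. Open along y, alike from both ends: the gauge may enter from +y or -y. Origin: centre of the footprint, on the bench, below the screw; z up.
- screw_head (a point): Centre of the adjusting screw's black wing head, a bar 46 mm long (along this point's x axis), 12 mm thick, 103 to 132 mm above the bench (this point: 118 mm), on top of the bridge. It turns about the vertical through the coater's origin and does not rise or sink. Below it a brass nut, 28 mm across, top at 94 mm.
- screw (a joint): Angle of the adjusting screw, rad: 0 with the wing along the coater's x, growing clockwise seen from above. Starts at 0 to 0.4; stops at -0.3 and 4.6. Clockwise lowers the blade 0.8 mm per rad; the blade is backed by a stiff spring: once it touches the gauge, each further rad presses about 9 N harder. The touch is not felt at the screw (steady friction, 0.08 N m); it stays where it is left.
- plate: Clear glass plate 100 (x) x 200 (y) mm, fixed on the coater's bed. Origin: middle of its upper face, 22 mm above the bench, straight below the middle of the blade. The gap from the glass up to the blade's edge is 2.9 to 4.7 mm at the start. How far the blade was clamped out of its carriage is not known, so it may touch the gauge at any screw angle from 1.6 to 3.35 rad: pull the gauge to feel it.
- gauge: Setting gauge, about 85 g: flat steel tongue 2 mm thick, 20 mm wide, from x = -15 to +115 mm (tip), with an upright black finger grip at x = 0, 32 (x) x 12 (y) mm, 2 to 36 mm above the underside. Origin: on the underside, below the grip's middle; z up. Friction 0.5 to 0.7 on each face, so pressed by N newtons it drags with about 1.2 N newtons. Starts flat in the tray, tip away from the robot.
- gauge_mid (a point): Point of the gauge's tongue 85 mm along x from the gauge's origin, 30 mm short of the tip, 1 mm above the underside. This is the part to bring under the blade, straight above the plate's origin.
- tray: Shallow steel tray, 210 (x) x 160 (y) mm outside, fixed, floor 3 mm and rim 10 mm above the bench, walls 3 mm. Origin: centre of the underside. It stands to the left or to the right of the coater.
- tube_rack: Blue test-tube rack 200 (x) x 75 (y) mm, 145 mm high with its tubes, fixed, on the side of the coater away from the tray. Bystander.
- burner: Gas burner, foot 80 mm across, 130 mm high, loose, beyond the coater. Bystander.
- wash_bottle: White wash bottle, 66 mm across, 180 mm high with its spout, loose, beyond the coater. Bystander.
- beaker: Glass beaker, 68 mm across, 90 mm high, loose. Bystander.
- jar: Small brown jar with a black cap, 54 mm across, 80 mm high, loose. Bystander.
- spoon: Steel spoon 170 mm long, loose, lying across in front of the coater, 20 mm high. Bystander.
Mind the look-alikes: they are no part of the job. Leave any red or turquoise look-alike of the gauge alone.

How it is judged (in metres and radians):
On the way:
1. the gauge's tongue lies flat on the glass under the middle of the blade (horizontal distance between gauge_mid and plate below 0.03 m and angle between gauge's own z axis and vertical below 0.1 rad and z of gauge in the frame of plate below 0.003 m), for 0.2 s.
At the end, for the whole second after the job is handed in: the gauge lies at rest, flat on the glass (within 0.1 rad), the point of its tongue 30 mm behind the tip within 30 mm of the middle of the blade, and the blade presses on it with 1 to 7 N, so that it drags with about 1 to 8 N (all of step 1 and contact force between gauge and coater between 1 and 7 N and linear speed of gauge below 0.01 m/s); the robot touches nothing.
It fails at once if the blade presses on the gauge with more than 20 N (contact force between gauge and coater above 20 N).
It fails at once if the gauge is pressed on the glass with more than 60 N (contact force between gauge and plate above 60 N).
It fails at once if a bystander is shifted by more than 30 mm or upset (distance of any of burner, wash_bottle, beaker, jar, spoon from where it was at the start of the episode above 0.03 m or angle between any of burner, wash_bottle, beaker, jar's own z axis and vertical above 0.5 rad).
It also fails if it takes over 72 s, if anything falls off the work surface, if the arm or the gripper's body presses on something with over 40 N, if the wrist force passes 120 N, or if a joint passes its speed limit or range.

## Robot

A 6-joint arm with a two-finger parallel gripper is mounted at the origin on the work surface. World frame = base frame: x ahead of the robot, y to its left, z up, the work surface at z = 0. Lengths are in mm, angles in rad, forces in N, time in s.
With the tool pointing down it reaches from about 400 to 925 mm from the base axis. Payload 12.5 kg.
Tool frame: the origin (TCP) lies on the mounting face of the last link; the fingertips stand 190 mm ahead of it and the grasp point (between the pads) lies 171 mm ahead of it; x points along the fingers, y is the direction in which the jaws open and shut, and the axes are right-handed (so a half turn about x gives the same grasp; the last joint's range is limited). The gripper opens to 95 mm and grips with 3 to 60 N. Pads are 20 mm wide; open, the fingers measure 119 mm over their backs; the gripper's body (75 mm by 180 mm) begins 59 mm behind the grasp point.
Start: joints at [-1.276, 0.491, 1.559, -0, 1.092, -0.106], TCP at [243.866, -575.46, 404.761] pointing down, gripper open.
Joint ranges: [-3.1, 3.1], [-0.84, 2.19], [0.05, 2.79], [-1.13, 4.28], [0.06, 2.93], [-2.69, 2.69]. Speed limits (rad/s): [2.22, 2.22, 2.79, 3.14, 3.14, 3.14].

## Interface

Orientations are given as [roll, pitch, yaw] about the fixed x, y, z axes, in that order (R = Rz(yaw) Ry(pitch) Rx(roll)).
In Python, from cell import env, eyes gives the robot as it stands. The module is installed in compiled form; this text tells all that it offers.
- The arm moves only by the tool jog_arm, never from a script. Its argument "deltas" is one flat list of numbers, 7 for each row, row after row: the shift along the tool's x, y, z in mm, then the turn, a rotation vector about the tool's x, y, z in rad, then the opening, from 0 (shut) to 1 (fully open). A call has 1 to 10 rows; each row shifts and turns the pose as measured when the row begins, along the tool's axes as they then stand; what a row does not reach is not made up. A row lasts 1/8 s, in which the tool goes at most 62.5 mm and 10.7 degrees, less where a joint would pass 70% of its speed; a pose out of reach is approached as far as the arm can. A call is refused whole if a number of a shift passes 62.5 or a number of a turn 0.188, either way. A call with a gripper value outside its range is refused whole. The fingers move at their own pace and stop on an object; the grip force is fixed at half the most. Time passes only in rows, so rows that do not move let the fingers close. It gives the time, the measured TCP pose, the force and the opening at its end, in the units of the state.
- env.state(): the state, without advancing time (a new reading comes with each control period).
- eyes.read_camera(name): name is "scene" or "top" or "wrist"; returns a dict with "image" (384x512x3 uint8, red, green, blue), "fovy" (degrees; the focal length in pixels is half the picture's height over the tangent of half this angle, whatever the lens; pixels are square), "cx", "cy" (the principal point, pixels), "world_from_camera" (4x4, takes a point from camera to world coordinates). Camera axes: x right, y up, looking along -z (the intrinsics and any distortion apply to the point x, -y, -z); pixel columns grow to the right and rows downward; lengths in mm; the calibration is good to about 2 mm. A picture is of the moment at which its call begins. There is no depth.
- env.job_done(): hands the job in, once; it reports no verdict.
The state is a dict: "t": time; "joints": joint angles; "qvel": joint speeds; "tau": joint torques, N m; "eef_pos": TCP position; "tcp_rot": TCP orientation; "ft_force": force on the tool from outside, world axes, zero at the start; "moment": the same for the moment, N m; "opening": opening from 0.0 (shut) to 1.0 (fully open).
Only numpy, scipy, OpenCV 4.12 (cv2) and the standard library are available. Lean on these libraries where they do the work, as an engineer would, in place of code of your own. Each camera call takes 0.05 s, during which the arm holds its last target.

## Working session

There is one attempt and no reset: what is moved stays moved. The work goes in short steps, Python scripts to look and compute and a tool call to move; the robot and the scene stay as the last step left them, time stands still between calls to the robot, and variables do not carry over. Pictures are saved under pics/ and viewed, and the job is handed in when it is done.

Besides the shell and the picture viewer there is one more tool, called after "Emit:" in YAML: its name, and indented under it one key for each argument. jog_arm: Moves the arm, as the interface text tells. Its arguments: {"type":"object","properties":{"deltas":{"type":"array","items":{"type":"number"}}},"required":["deltas"]}

```bash
mkdir -p pics; ls
cat > h.py <<'E'
from cell import env, eyes
import numpy as np, cv2
def snap(name,tag):
    c=eyes.read_camera(name); cv2.imwrite(f"pics/{tag}.png",c["image"][:,:,::-1]); np.save(f"pics/{tag}.npy",c,allow_pickle=True); return c
def load(tag): return np.load(f"pics/{tag}.npy",allow_pickle=True).item()
def f(c): return 192/np.tan(np.radians(c["fovy"])/2)
def ray(c,u,v):
    T=np.array(c["world_from_camera"]);d=np.array([(u-c["cx"])/f(c),-(v-c["cy"])/f(c),-1.]);return T[:3,3],T[:3,:3]@d
def at(c,u,v,z):
    o,d=ray(c,u,v);s=(z-o[2])/d[2];return o+s*d
def proj(c,p):
    T=np.array(c["world_from_camera"]);q=T[:3,:3].T@(np.array(p,float)-T[:3,3]);return np.array([c["cx"]+f(c)*q[0]/-q[2],c["cy"]-f(c)*q[1]/-q[2]])
E
python3 - <<'E'
from h import *
for n in ["scene","top","wrist"]:
    c=snap(n,n+"0"); print(n,{k:v for k,v in c.items() if k!="image"})
print(env.state())
E
```

```text
pics
scene {'fovy': 48.70174553757414, 'cx': 254.7447669763746, 'cy': 198.8076839865349, 'world_from_camera': array([[-4.27597739e-01, -5.58621817e-01,  7.10705170e-01,
         1.47681097e+03],
       [ 9.03749511e-01, -2.81505570e-01,  3.22477032e-01,
         4.79581458e+02],
       [ 1.99247580e-02,  7.80189900e-01,  6.25225339e-01,
         9.44045864e+02],
       [ 0.00000000e+00,  0.00000000e+00,  0.00000000e+00,
         1.00000000e+00]])}
top {'fovy': 46.4835145151946, 'cx': 259.05751414557557, 'cy': 189.6605033267402, 'world_from_camera': array([[-1.41475846e-02,  9.89424693e-01, -1.44355891e-01,
         3.37367940e+02],
       [-9.99873915e-01, -1.29578260e-02,  9.17875793e-03,
         2.40403951e+01],
       [ 7.21115123e-03,  1.44467547e-01,  9.89483263e-01,
         1.45825903e+03],
       [ 0.00000000e+00,  0.00000000e+00,  0.00000000e+00,
         1.00000000e+00]])}
wrist {'fovy': 59.79921042968014, 'cx': 252.11286232480003, 'cy': 195.1355455278512, 'world_from_camera': array([[ 3.90390463e-01,  8.85603103e-01,  2.51599741e-01,
         3.15816865e+02],
       [-9.2
[... 184 characters left out ...]
0.00000000e+00,  0.00000000e+00,
         1.00000000e+00]])}
{'t': 0.15, 'joints': array([-1.27562548e+00,  4.91437273e-01,  1.55931897e+00, -2.93402377e-05,
        1.09171296e+00, -1.05594199e-01]), 'qvel': array([-0.00243544, -0.00205263, -0.00243132,  0.00104218,  0.00041769,
       -0.00040458]), 'tau': array([ 1.82196120e-03, -6.12896347e+01, -2.58278614e+01,  6.92630257e-02,
        4.73272114e-02, -7.96410063e-05]), 'eef_pos': array([ 243.84343726, -575.44871659,  404.28258915]), 'tcp_rot': array([-1.64670882,  1.56991939,  1.89566241]), 'ft_force': array([-0.49489211,  0.44951464,  1.16116164]), 'moment': array([ 0.05866936,  0.00969016, -0.01575093]), 'opening': 0.9994913855997547}
```

View pics/top0.png

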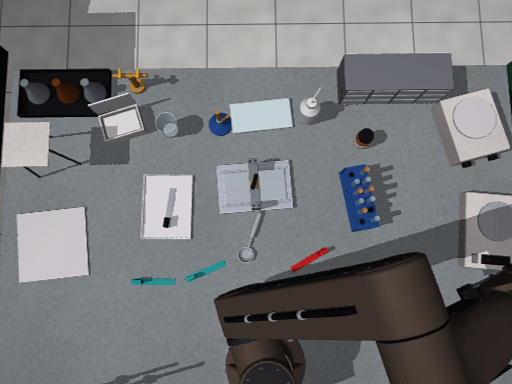

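View pics/scene0.png

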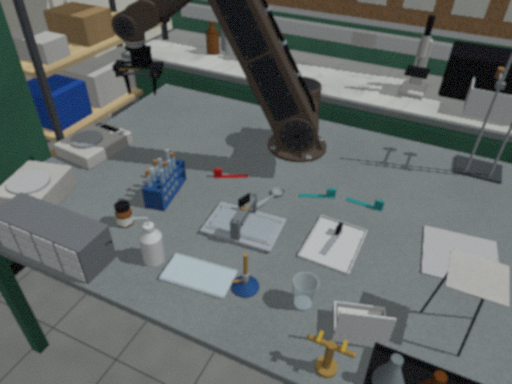

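View pics/wrist0.png

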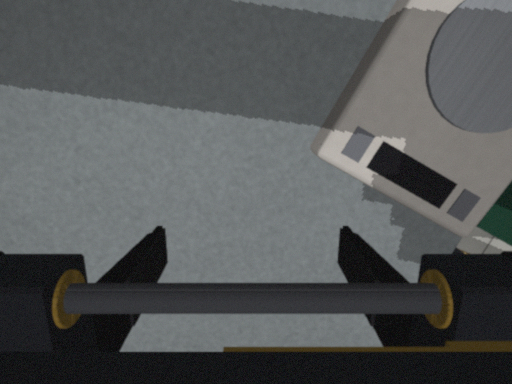

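Run:
```python
from h import *
c=load("top0"); im=c["image"][:,:,::-1]
cv2.imwrite("pics/z1.png",cv2.resize(im[150:270,120:320],None,fx=4,fy=4,interpolation=cv2.INTER_CUBIC))
for n,u,v,z in [("grip",167,222,30),("tip",172,189,5),("screw",254,182,118)]: print(n,at(c,u,v,z))
for u,v in [(218,166),(290,161),(293,207),(220,213)]: print(at(c,u,v,18))
for u,v in [(145,176),(192,176),(191,239),(142,238)]: print(at(c,u,v,10))
```

```text
grip [445.33031968 305.93001696  30.        ]
tip [555.31500844 296.16773227   5.        ]
screw [556.60965081  26.63428318 118.        ]
[627.64658265 144.18791063  18.        ]
[641.38720045 -92.40742509  18.        ]
[489.29105924 -98.45836248  18.        ]
[472.9815917  137.87189368  18.        ]
[598.86787199 384.32741052  10.        ]
[596.88462024 230.23145583  10.        ]
[391.05889545 231.90312168  10.        ]
[396.44701746 389.37601577  10.        ]
```

View pics/z1.png

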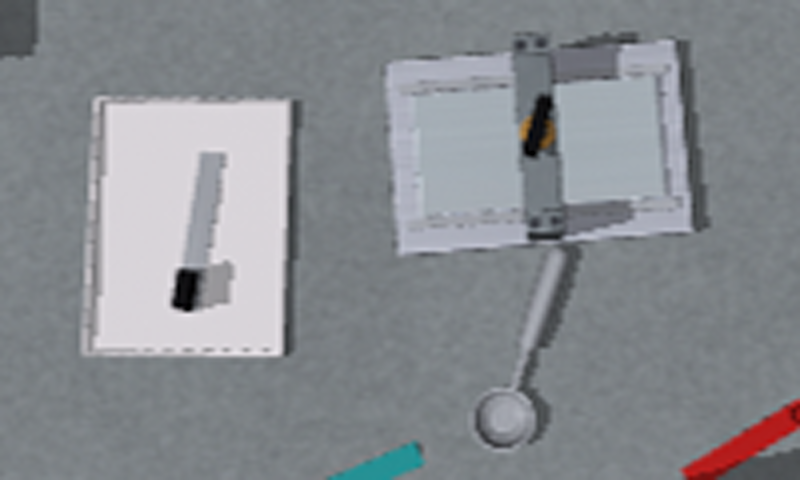

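```bash
cat >> h.py <<'E'
from scipy.spatial.transform import Rotation as Ro
def pose():
    s=env.state(); return np.array(s["eef_pos"]),Ro.from_euler("xyz",s["tcp_rot"]),s
def down(yaw):
    # tool x = -z ; tool y = (cos yaw, sin yaw,0)
    x=np.array([0,0,-1.]);y=np.array([np.cos(yaw),np.sin(yaw),0]);return Ro.from_matrix(np.stack([x,y,np.cross(x,y)],1))
def plan(pts,op,n=None,p=None,R=None,step=55,astep=.17):
    """pts: list of (xyz TCP, yaw of tool y or None, [op])"""
    p0,R0,s=pose()
    if p is None:p=p0
    if R is None:R=R0
    rows=[]
    for t in pts:
        tp=np.array(t[0],float);tR=R if t[1] is None else down(t[1])
        d=np.linalg.norm(tp-p);rv=(R.inv()*tR).as_rotvec();a=np.linalg.norm(rv)
        k=max(1,int(np.ceil(max(d/(t[2] if len(t)>2 else step),a/astep))))
        for i in range(k):
            dp=R.inv().apply((tp-p)/(k-i));rv=(R.inv()*tR).as_rotvec()/(k-i)
            dp=np.round(dp,1);rv=np.round(rv,3)
            rows.append(list(dp)+list(rv)+[op]);p=p+R.apply(dp);R=R*Ro.from_rotvec(rv)
    for i in range(0,len(rows),10): print(",".join("%g"%(x+0) for r in rows[i:i+10] for x in r),"\n")
    return p,R
def st():
    p,R,s=pose();y=R.as_matrix()[:,1];x=R.as_matrix()[:,0]
    print("t%.2f"%s["t"],"p",p.round(1),"yaw %.3f"%np.arctan2(y[1],y[0]),"x",x.round(3),"q",s["joints"].round(2),"F",s["ft_force"].round(2),"op %.3f"%s["opening"])
E
python3 - <<'E'
from h import *
st()
c=load("top0")
Z=lambda u,v:(120+u/4-.4,150+v/4-.4)
P=np.array([at(c,*Z(u,v),18)[:2] for u,v in [(387,62),(680,42),(695,228),(400,252)]])
print(P,P.mean(0)); d=(P[0]+P[3]-P[1]-P[2]);print("y dir",np.arctan2(d[1],d[0]),"len",np.linalg.norm(d)/2)
P2=np.array([at(c,*Z(u,v),22)[:2] for u,v in [(412,92),(655,75),(665,197),(424,218)]])
print(P2.mean(0))
w=[at(c,*Z(u,v),132) for u,v in [(546,98),(535,155)]];print("wing",w)
for u,v in [(212,153),(197,268)]:print(at(c,*Z(u,v),5))
E
```

```text
t0.15 p [ 243.8 -575.4  404.3] yaw -1.170 x [-0.     0.001 -1.   ] q [-1.28  0.49  1.56 -0.    1.09 -0.11] F [-0.49  0.45  1.16] op 0.999
[[630.72184942 149.59300043]
 [644.42304757 -91.1640852 ]
 [490.5777973  -99.62551935]
 [474.29471155 139.16081531]] [560.00435146  24.4910528 ]
y dir 1.6332417667649384 len 240.23995776304528
[559.47542933  25.74079562]
wing [array([578.35301269,  19.97842816, 132.        ]), array([535.05186711,  28.79777523, 132.        ])]
[559.10601319 294.25434501   5.        ]
[464.70398398 305.13081144   5.        ]
```

Run:
```python
from h import *
plan([((480,-330,400),None),((540,0,400),None),((430,307,380),1.456)],1)
```

```text
0.6,-19.1,-44.7,0,0,0,1,0.6,-19.1,-44.8,0,0,0,1,0.6,-19.1,-44.7,0,0,0,1,0.7,-19.1,-44.8,0,0,0,1,0.6,-19.2,-44.7,0,0,0,1,0.7,-19.1,-44.8,0,0,0,1,0.6,-19.2,-44.7,0,0,0,1,0,-40.1,-26.3,0,0,0,1,0,-40.1,-26.3,0,0,0,1,0.1,-40,-26.3,0,0,0,1 

0,-40.1,-26.3,0,0,0,1,0.1,-40,-26.3,0,0,0,1,0,-40.1,-26.2,0,0,0,1,0.1,-40,-26.3,0,0,0,1,1.3,-20.3,-1.2,-0.164,0,0,1,1.3,-19.9,-4.5,-0.164,0,0,1,1.3,-18.9,-7.6,-0.164,0,0,1,1.3,-17.4,-10.6,-0.164,0,0,1,1.3,-15.4,-13.3,-0.164,0,0,1,1.3,-13,-15.7,-0.164,0,0,1 

1.2,-10.3,-17.6,-0.164,0,0,1,1.3,-7.3,-19,-0.164,0,0,1,1.2,-4.1,-20,-0.164,0,0,1,1.3,-0.8,-20.4,-0.164,0,0,1,1.2,2.6,-20.2,-0.164,0,0,1,1.3,5.8,-19.5,-0.164,0,0,1,1.2,8.9,-18.3,-0.165,0,0,1,1.3,11.8,-16.6,-0.164,0,0,1,1.2,14.4,-14.5,-0.165,0,0,1,1.3,16.6,-11.9,-0.164,0,-0.001,1
```

Run:
```python
from h import *
plan([((480,-330,400),0),((540,0,400),1.0),((430,307,380),1.456)],1)
```

```text
0.6,-19.1,-44.7,-0.167,0,0,1,0.6,-11.4,-47.3,-0.167,0,0,1,0.6,-3.4,-48.5,-0.167,0,0,1,0.7,4.7,-48.5,-0.167,0,0,1,0.6,12.7,-47,-0.167,0,0,1,0.7,20.3,-44.2,-0.168,0,0,1,0.6,27.5,-40.2,-0.167,-0.001,0,1,0,8.6,-47.1,-0.143,0,0,1,0,15.2,-45.4,-0.143,0,0,1,0,21.5,-42.8,-0.143,0,0,1 

0,27.4,-39.3,-0.143,0,0,1,0,32.7,-35,-0.143,0,0,1,0,37.4,-30,-0.143,0,0,1,-0.1,41.3,-24.4,-0.142,0,0,1,3.3,33.2,-43.1,-0.076,0,0,1,3.3,36.3,-40.4,-0.076,0,0,1,3.4,39.3,-37.6,-0.076,0,0,1,3.3,42,-34.5,-0.076,0,0,1,3.4,44.5,-31.1,-0.076,0,0,1,3.3,46.8,-27.7,-0.076,0,0,1
```

Emit:
jog_arm:
  deltas: [0.6,-19.1,-44.7,-0.167,0,0,1,0.6,-11.4,-47.3,-0.167,0,0,1,0.6,-3.4,-48.5,-0.167,0,0,1,0.7,4.7,-48.5,-0.167,0,0,1,0.6,12.7,-47,-0.167,0,0,1,0.7,20.3,-44.2,-0.168,0,0,1,0.6,27.5,-40.2,-0.167,0,0,1,0,8.6,-47.1,-0.143,0,0,1,0,15.2,-45.4,-0.143,0,0,1,0,21.5,-42.8,-0.143,0,0,1]

```text
t: 1.4
eef_pos: [503.6, -175.2, 397.5]
tcp_rot: [-3.001, 1.567, 2.187]
ft_force: [0.5, -0.2, 1.0]
opening: 1.0
```

Run:
```python
from h import *
st()
plan([((540,0,400),1.0),((430,307,380),1.456)],0.6)
```

```text
t1.40 p [ 503.6 -175.2  397.5] yaw 0.476 x [-0.002  0.003 -1.   ] q [-0.46  0.37  1.79  0.    0.98 -0.94] F [ 0.48 -0.2   0.98] op 1.000
-0.5,28.1,-34.8,-0.131,-0.001,0,0.6,-0.5,32.5,-30.8,-0.131,-0.001,0,0.6,-0.6,36.2,-26.3,-0.131,-0.001,0,0.6,-0.6,39.3,-21.3,-0.131,-0.001,0,0.6,3.3,33.1,-43.1,-0.076,0,0,0.6,3.3,36.3,-40.4,-0.076,0,0,0.6,3.3,39.3,-37.6,-0.076,0,0,0.6,3.4,42,-34.5,-0.076,0,0,0.6,3.3,44.5,-31.2,-0.076,0,0,0.6,3.4,46.8,-27.7,-0.076,0,0,0.6
```

Emit:
jog_arm:
  deltas: [-0.5,28.1,-34.8,-0.131,0,0,0.6,-0.5,32.5,-30.8,-0.131,0,0,0.6,-0.6,36.2,-26.3,-0.131,0,0,0.6,-0.6,39.3,-21.3,-0.131,0,0,0.6,3.3,33.1,-43.1,-0.076,0,0,0.6,3.3,36.3,-40.4,-0.076,0,0,0.6,3.3,39.3,-37.6,-0.076,0,0,0.6,3.4,42,-34.5,-0.076,0,0,0.6,3.3,44.5,-31.2,-0.076,0,0,0.6,3.4,46.8,-27.7,-0.076,0,0,0.6]

```text
t: 2.65
eef_pos: [418.0, 319.9, 380.1]
tcp_rot: [2.256, 1.567, 2.174]
ft_force: [0.6, 0.3, 0.4]
opening: 0.594
```

Run:
```python
from h import *
st(); snap("wrist","w1"); snap("top","t1")
```

```text
t2.65 p [418.  319.9 380.1] yaw 1.489 x [-0.002  0.003 -1.   ] q [ 0.53  0.38  1.83  0.01  0.93 -0.96] F [0.55 0.31 0.42] op 0.594
```

View pics/w1.png

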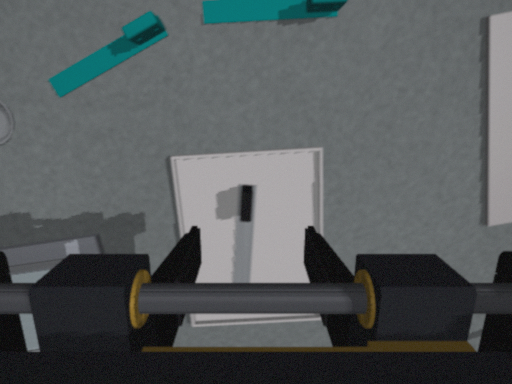

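Run:
```python
from h import *
c=load("w1"); im=c["image"][:,:,::-1]
cv2.imwrite("pics/z2.png",cv2.resize(im[150:330,200:300],None,fx=6,fy=6,interpolation=cv2.INTER_CUBIC)[:600*2])
cv2.imwrite("pics/z2.png",cv2.resize(im[170:295,180:330],None,fx=4.8,fy=4.8,interpolation=cv2.INTER_CUBIC))
```

```text
(no output)
```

View pics/z2.png

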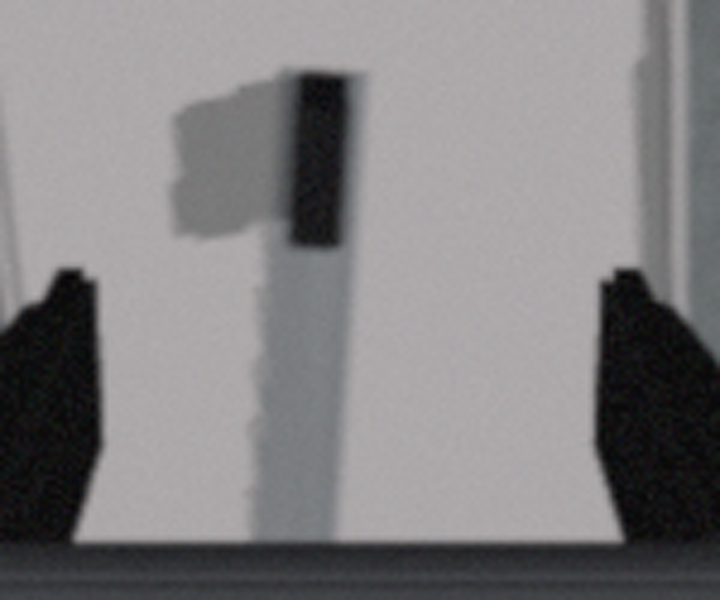

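Run:
```python
from h import *
c=load("w1"); print(np.array(c["world_from_camera"])[:3,3])
Z=lambda u,v:(180+u/4.8-.4,170+v/4.8-.4)
print("front top",at(c,*Z(291,246),39),at(c,*Z(342,246),39))
print("back top?",at(c,*Z(298,74),39),at(c,*Z(349,74),39),"bottom",at(c,*Z(298,74),5))
a=at(c,*Z(281,72),5);b=at(c,*Z(366,72),5);print("tail",a,b)
a=at(c,*Z(253,538),5);b=at(c,*Z(335,538),5);print("far",a,b)
a=at(c,*Z(265,230),5);b=at(c,*Z(354,240),5);print("mid",a,b)
```

```text
[342.06511477 326.8213448  361.78141448]
front top [459.23889244 306.11459033  39.        ] [460.14071601 316.98473118  39.        ]
back top? [421.61640556 311.01256355  39.        ] [422.48694399 321.55714054  39.        ] bottom [429.99589634 309.3473544    5.        ]
tail [429.20491102 305.50664499   5.        ] [430.80799021 324.92534892   5.        ]
far [547.85252001 287.44125803   5.        ] [549.55908334 307.82728422   5.        ]
mid [467.08564047 298.19146848   5.        ] [471.31250899 318.89713615   5.        ]
```

Run:
```python
from h import *
st();plan([((444.5,312,265),1.431,40)],0.6)
```

```text
t2.75 p [416.9 321.9 379.8] yaw 1.493 x [-0.003  0.004 -1.   ] q [ 0.53  0.38  1.83  0.01  0.93 -0.97] F [ 0.2  -0.22 -0.44] op 0.600
38.2,-2.7,9.5,0.021,-0.001,-0.001,0.6,38.3,-2.4,9.6,0.02,-0.001,-0.001,0.6,38.2,-2.3,9.6,0.021,-0.001,-0.001,0.6
```

Emit:
jog_arm:
  deltas: [38.2,-2.7,9.5,0.021,0,0,0.6,38.3,-2.4,9.6,0.02,0,0,0.6,38.2,-2.3,9.6,0.021,0,0,0.6,0,0,0,0,0,0,0.6]

```text
t: 3.25
eef_pos: [445.1, 312.0, 262.6]
tcp_rot: [2.099, 1.566, 1.959]
ft_force: [0.7, 0.6, 0.3]
opening: 0.602
```

Run:
```python
from h import *
st(); c=snap("wrist","w2"); im=c["image"][:,:,::-1]
cv2.imwrite("pics/z3.png",cv2.resize(im[120:300,130:380],None,fx=3.2,fy=3.2,interpolation=cv2.INTER_CUBIC))
print([proj(c,(444.5+16*np.cos(-.14),313,39)),proj(c,(444.5,313,39))])
```

```text
t3.25 p [445.1 312.  262.6] yaw 1.430 x [-0.002  0.004 -1.   ] q [ 0.49  0.57  1.9   0.01  0.68 -0.95] F [0.68 0.56 0.3 ] op 0.602
[array([254.3610967 , 243.28349104]), array([251.01935438, 221.11007051])]
```

View pics/z3.png

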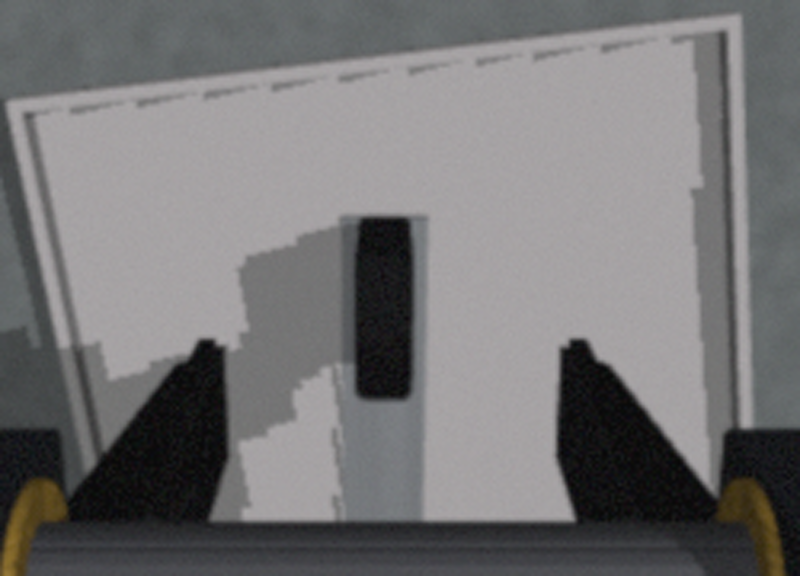

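Run:
```python
from h import *
c=load("w2")
Z=lambda u,v:(130+u/3.2-.3,120+v/3.2-.3)
a=at(c,*Z(383.5,398),39);b=at(c,*Z(384,215),5);d=at(c,*Z(381.5,515),5);print(a,b,d,np.arctan2(*(d-b)[[1,0]]))
b2=at(c,*Z(355,398),39);print(np.linalg.norm(at(c,*Z(412,398),39)-b2))
st();plan([((444.5,312,200.5),None,25)],0.6)
```

```text
[460.45536142 309.74398056  39.        ] [430.14899856 314.08668941   5.        ] [506.91189943 302.48133433   5.        ] -0.1500481084636658
11.866927670393203
t3.30 p [445.1 312.3 264.1] yaw 1.431 x [ 0.     0.005 -1.   ] q [ 0.49  0.56  1.9   0.01  0.68 -0.95] F [ 0.29 -0.07  0.07] op 0.603
21.2,-0.2,-0.2,0,0,0,0.6,21.2,-0.3,-0.2,0,0,0,0.6,21.2,-0.2,-0.1,0,0,0,0.6
```

Emit:
jog_arm:
  deltas: [21.2,-0.2,0,0,0,0,0.6,21.2,-0.3,0,0,0,0,0.6,21,-0.2,0,0,0,0,0.6,0,0,0,0,0,0,0.6,0,0,0,0,0,0,0,0,0,0,0,0,0,0,0,0,0,0,0,0,0,0,0,0,0,0,0,0]

```text
t: 4.3
eef_pos: [446.5, 313.0, 211.0]
tcp_rot: [0.88, 1.552, 0.742]
ft_force: [-0.7, -0.5, -0.1]
opening: 0.235
```

Run:
```python
from h import *
st()
```

```text
t4.30 p [446.5 313.  211. ] yaw 1.433 x [ 0.014  0.012 -1.   ] q [ 0.49  0.65  1.92  0.01  0.55 -0.95] F [-0.68 -0.51 -0.14] op 0.235
```

Run:
```python
from h import *
plan([((444.5,312,200.5),1.425,25)],0.3)
```

```text
10.5,-1.4,-2,0.008,0.012,-0.014,0.3
```

Emit:
jog_arm:
  deltas: [10.5,-1.4,-2,0.008,0.012,-0.014,0.3]

```text
t: 4.42
eef_pos: [444.5, 312.1, 200.7]
tcp_rot: [1.001, 1.57, 0.855]
ft_force: [0.6, -0.5, -0.7]
opening: 0.278
```

Run:
```python
from h import *
st();plan([((444.5,312,200.5),1.425,25)],0.3)
```

```text
t4.42 p [444.5 312.1 200.7] yaw 1.424 x [ 0.  0. -1.] q [ 0.49  0.67  1.93  0.    0.54 -0.93] F [ 0.59 -0.5  -0.65] op 0.278
0.2,-0.1,0,-0.001,0,0,0.3
```

Good. Close.

Emit:
jog_arm:
  deltas: [0.2,0,0,0,0,0,0,0,0,0,0,0,0,0,0,0,0,0,0,0,0,0,0,0,0,0,0,0]

```text
t: 4.92
eef_pos: [444.2, 311.9, 199.2]
tcp_rot: [-2.539, 1.568, -2.686]
ft_force: [-0.9, -0.2, -0.3]
opening: 0.124
```

Run:
```python
from h import *
st()
```

```text
t4.92 p [444.2 311.9 199.2] yaw 1.424 x [-0.002 -0.001 -1.   ] q [ 0.49  0.67  1.93  0.    0.54 -0.93] F [-0.9  -0.2  -0.28] op 0.124
```

Run:
```python
from h import *
plan([((444.2,311.9,250),None,26),((551,169.7,256),0.062)],0)
```

```text
-25.4,0,-0.1,0,0,0,0,-25.4,-0.1,0,0,0,0,0,-0.7,-13.9,14,0.151,0,0,0,-0.7,-11.6,16,0.151,0,0,0,-0.7,-9.1,17.5,0.151,0,0,0,-0.7,-6.3,18.7,0.152,0,0,0,-0.7,-3.4,19.5,0.151,0,0.001,0,-0.7,-0.5,19.8,0.152,0,0,0,-0.6,2.5,19.6,0.151,0,0.001,0,-0.7,5.4,19,0.152,0,0,0 

-0.6,8.3,17.9,0.151,0,0.001,0
```

Emit:
jog_arm:
  deltas: [-25.4,0,0,0,0,0,0,-25.4,0,0,0,0,0,0,-0.7,-13.9,14,0.151,0,0,0,-0.7,-11.6,16,0.151,0,0,0,-0.7,-9.1,17.5,0.151,0,0,0,-0.7,-6.3,18.7,0.152,0,0,0,-0.7,-3.4,19.5,0.151,0,0,0,-0.7,-0.5,19.8,0.152,0,0,0,-0.6,2.5,19.6,0.151,0,0,0,-0.7,5.4,19,0.152,0,0,0]

```text
t: 6.18
eef_pos: [539.2, 181.1, 257.4]
tcp_rot: [-1.32, 1.568, -2.714]
ft_force: [0.2, 0.2, -1.3]
opening: 0.126
```

Run:
```python
from h import *
st();plan([((551,169.7,256),0.062)],0)
```

```text
t6.17 p [539.2 181.1 257.4] yaw 0.177 x [-0.002 -0.001 -1.   ] q [ 0.21  0.6   1.84 -0.    0.71  0.03] F [ 0.19  0.19 -1.34] op 0.126
1.4,9.6,13.3,0.115,0.001,0.002,0
```

Emit:
jog_arm:
  deltas: [1.4,9.6,13.3,0.115,0,0.002,0,0,0,0,0,0,0,0,0,0,0,0,0,0,0]

```text
t: 6.55
eef_pos: [551.3, 168.6, 255.9]
tcp_rot: [-0.767, 1.57, -2.28]
ft_force: [0.1, 0.1, -1.2]
opening: 0.126
```

Run:
```python
from h import *
st()
for n in ["wrist","top","scene"]: snap(n,n+"3")
im=load("top3")["image"][:,:,::-1]
cv2.imwrite("pics/z4.png",cv2.resize(im[120:270,180:320],None,fx=4,fy=4,interpolation=cv2.INTER_CUBIC))
im=load("scene3")["image"][:,:,::-1]
cv2.imwrite("pics/z5.png",cv2.resize(im[150:280,180:380],None,fx=4,fy=4,interpolation=cv2.INTER_CUBIC))
```

```text
t6.55 p [551.3 168.6 255.9] yaw 0.059 x [-0.001 -0.001 -1.   ] q [ 0.18  0.61  1.82 -0.    0.71  0.12] F [ 0.06  0.11 -1.19] op 0.126
```

View pics/z4.png

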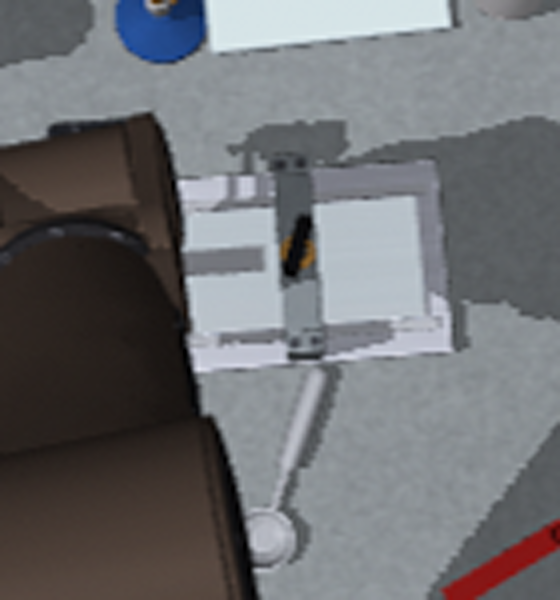

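View pics/z5.png

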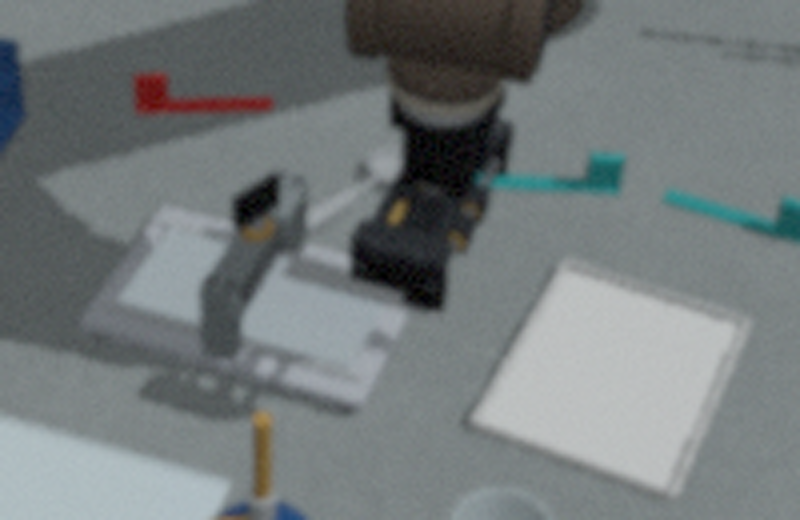

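View pics/wrist3.png

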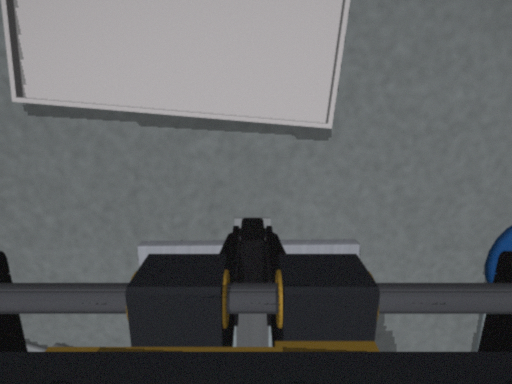

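Run:
```python
from h import *
c=load("wrist3")
a=at(c,139,242,18);b=at(c,359,241,18);print(a,b,(a+b)/2,np.linalg.norm(a-b),np.arctan2(*(b-a)[[1,0]]))
yc=np.array([-np.sin(.062),np.cos(.062)]);print("exp",np.array([560,25])+120*yc)
p,_,_=pose();u=p[2]-196.2
g=at(c,252.5,219,u+2);print("tail",g,"exp",p[:2]+15*yc)
w=load("top3")
Z=lambda u,v:(180+u/4-.4,120+v/4-.4)
for q in [(434,162),(452,350)]:print(at(w,*Z(*q),18))
# blade/bridge
c2=load("scene3")
```

```text
[473.09419964 144.40206842  18.        ] [629.18894777 154.39245509  18.        ] [551.1415737  149.39726175  18.        ] 156.41412410471264 0.06391489228312482
exp [552.56476564 144.76943387]
tail [551.67520762 182.40952645  61.82269647] exp [550.4155246  183.80123756]
[644.48526202 -86.22820317  18.        ]
[488.98298147 -97.15390628  18.        ]
```

Emit:
jog_arm:
  deltas: [15,0,0,0,0,0,0,15,0,0,0,0.001,0.001,0,2,0,0,0,0,0,0,0,0,0,0,0,0,0]

```text
t: 7.2
eef_pos: [550.7, 169.5, 220.9]
tcp_rot: [-1.75, 1.57, 3.023]
ft_force: [0.9, -0.5, -1.7]
opening: 0.13
```

Run:
```python
from h import *
st()
c=snap("scene","s4")
im=c["image"][:,:,::-1]
cv2.imwrite("pics/z6.png",cv2.resize(im[170:270,200:330],None,fx=6,fy=6,interpolation=cv2.INTER_CUBIC))
```

```text
t7.20 p [550.7 169.5 220.9] yaw 0.061 x [-0.001  0.    -1.   ] q [0.18 0.67 1.84 0.   0.64 0.12] F [ 0.92 -0.45 -1.7 ] op 0.130
```

View pics/z6.png

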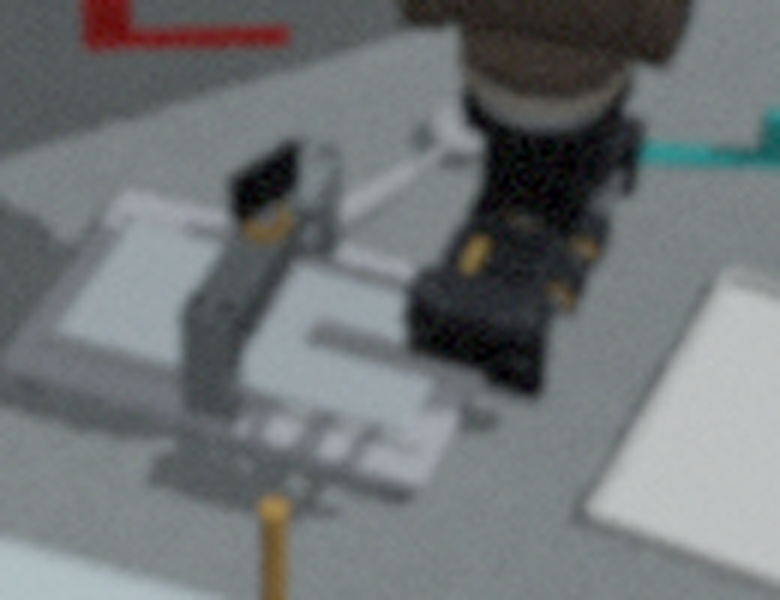

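Emit:
jog_arm:
  deltas: [1.5,0,0,0,0,0,0,0.8,0,0,0,0,0,0,0,0,0,0,0,0,0]

```text
t: 7.62
eef_pos: [550.8, 169.5, 219.3]
tcp_rot: [2.151, 1.57, 0.641]
ft_force: [0.7, 0.6, -1.3]
opening: 0.125
```

Run:
```python
from h import *
st()
```

```text
t7.62 p [550.8 169.5 219.3] yaw 0.061 x [ 0.  0. -1.] q [0.18 0.67 1.84 0.   0.63 0.12] F [ 0.73  0.62 -1.28] op 0.125
```

Emit:
jog_arm:
  deltas: [1.0,0,0,0,0,0,0,0.5,0,0,0,0,0,0]

```text
t: 7.88
eef_pos: [550.9, 169.5, 218.0]
tcp_rot: [1.956, 1.57, 0.445]
ft_force: [-0.3, 0.9, 3.1]
opening: 0.127
```

Emit:
jog_arm:
  deltas: [0.7,0,0,0,0,0,0,0.2,0,0,0,0,0,0]

```text
t: 8.12
eef_pos: [550.8, 169.5, 218.0]
tcp_rot: [1.824, 1.569, 0.314]
ft_force: [-0.8, -0.9, 1.6]
opening: 0.125
```

Emit:
jog_arm:
  deltas: [0,0,6,0,0,0,0,0,0,8,0,0,0,0,0,0,8,0,0,0,0,0,0,8,0,0,0,0]

```text
t: 8.62
eef_pos: [552.9, 138.0, 218.1]
tcp_rot: [1.849, 1.568, 0.339]
ft_force: [0.8, 1.5, 1.7]
opening: 0.122
```

Run:
```python
from h import *
st()
```

```text
t8.62 p [552.9 138.  218.1] yaw 0.061 x [ 0.003  0.001 -1.   ] q [0.13 0.66 1.86 0.   0.62 0.07] F [0.76 1.55 1.68] op 0.122
```

Emit:
jog_arm:
  deltas: [0,0,8,0,0,0.001,0,0,0,8,0,0,0,0,0,0,8,0,0,0,0,0,0,2,0,0,0,0,0,0,0,0,0,0,0]

```text
t: 9.25
eef_pos: [554.7, 109.3, 218.2]
tcp_rot: [1.791, 1.567, 0.279]
ft_force: [-1.2, 1.8, 2.5]
opening: 0.127
```

Run:
```python
from h import *
st()
for n in ["scene","top"]:
  c=snap(n,n+"5");im=c["image"][:,:,::-1]
  r=(slice(170,270),slice(200,330)) if n=="scene" else (slice(140,240),slice(200,330))
  cv2.imwrite(f"pics/z7{n}.png",cv2.resize(im[r],None,fx=6,fy=6,interpolation=cv2.INTER_CUBIC))
```

```text
t9.25 p [554.7 109.3 218.2] yaw 0.059 x [ 0.004  0.001 -1.   ] q [0.08 0.66 1.87 0.   0.61 0.02] F [-1.2   1.77  2.53] op 0.127
```

View pics/z7scene.png

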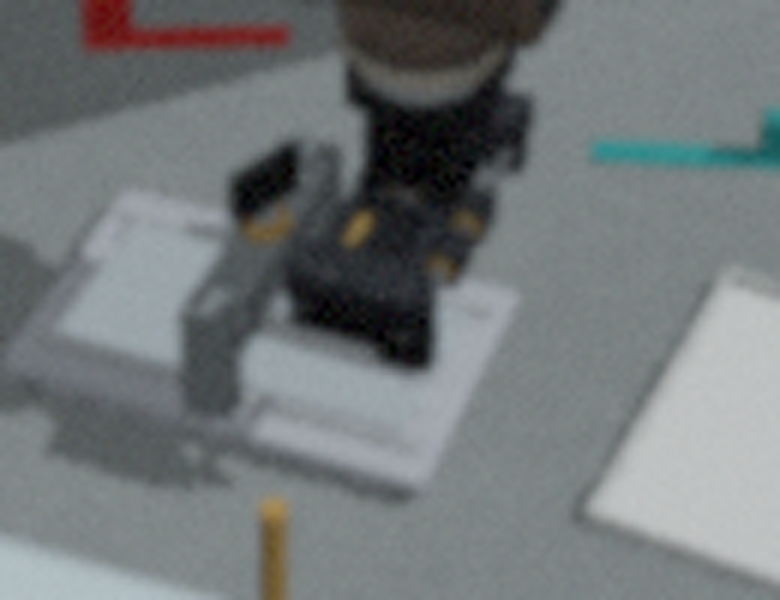

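View pics/z7top.png

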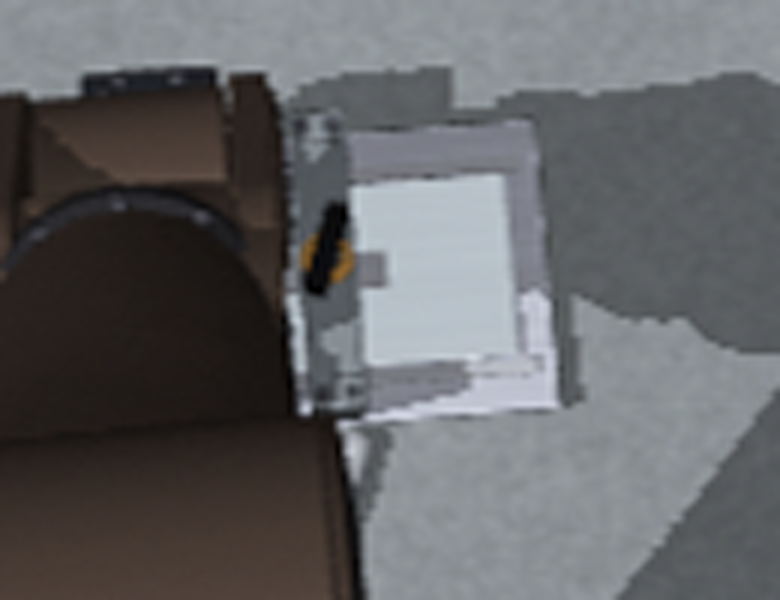

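Run:
```python
from h import *
c=load("top5");Z=lambda u,v:(200+u/6-.4,140+v/6-.4)
print("tip",at(c,*Z(386,270),24), "wing",[at(c,*Z(*q),132) for q in [(337,205),(319,293)]])
print("wing ctr@132",at(c,*Z(328,249),132))
st()
```

```text
tip [563.01325739  -5.33427353  24.        ] wing [array([579.38617795,  20.96938689, 132.        ]), array([534.82208254,  30.55002686, 132.        ])]
wing ctr@132 [557.05007512  25.77132795 132.        ]
t9.35 p [554.7 109.4 218.2] yaw 0.060 x [ 0.004  0.001 -1.   ] q [0.08 0.66 1.87 0.   0.61 0.02] F [ 0.54 -0.96  2.29] op 0.121
```

Emit:
jog_arm:
  deltas: [0,0,0,0,0,0,0.3,0,0,0,0,0,0,0.3,0,0,0,0,0,0,0.3,-10,0,0,0,0,0,0.4,-40,0,0,0,0,0,0.4,-50,0,0,-0.1,0,0,0.4,-30,0,0,-0.16,0,0,0.4]

```text
t: 10.22
eef_pos: [554.0, 109.7, 351.2]
tcp_rot: [-2.161, 1.569, 2.879]
ft_force: [0.4, -0.8, -0.7]
opening: 0.398
```

Run:
```python
from h import *
st()
plan([((559,50,345),1.37)],0.4)
```

```text
t10.22 p [554.  109.7 351.2] yaw 0.327 x [-0.001  0.    -1.   ] q [ 0.08  0.47  1.77  0.    0.91 -0.25] F [ 0.41 -0.8  -0.67] op 0.398
0.9,-2.1,8.3,-0.149,0,0,0.4,0.9,-3.3,7.9,-0.149,0,0,0.4,0.9,-4.4,7.3,-0.149,0,0,0.4,0.9,-5.4,6.6,-0.149,0,0,0.4,0.9,-6.4,5.7,-0.149,0,0,0.4,0.8,-7.2,4.8,-0.149,-0.001,0,0.4,0.9,-7.8,3.6,-0.149,0,0,0.4
```

Run:
```python
from h import *
plan([((558.5,26.5,330),1.36)],0.4,step=60)
```

```text
3,-3.2,11.5,-0.148,0,0,0.4,3,-4.9,10.9,-0.147,0,0,0.4,3,-6.4,10,-0.148,0,0,0.4,3,-7.8,9,-0.147,0,0,0.4,3,-9,7.7,-0.148,0,0,0.4,3.1,-10.1,6.3,-0.147,-0.001,0,0.4,3.1,-10.9,4.8,-0.148,0,0,0.4
```

Emit:
jog_arm:
  deltas: [3,-3.2,11.5,-0.148,0,0,0.4,3,-4.9,10.9,-0.147,0,0,0.4,3,-6.4,10,-0.148,0,0,0.4,3,-7.8,9,-0.147,0,0,0.4,3,-9,7.7,-0.148,0,0,0.4,3.1,-10.1,6.3,-0.147,0,0,0.4,3.1,-10.9,4.8,-0.148,0,0,0.4,0,0,0,0,0,0,0.4]

```text
t: 11.22
eef_pos: [558.9, 24.7, 338.6]
tcp_rot: [0.241, 1.562, 0.066]
ft_force: [0.1, 0.8, 0.5]
opening: 0.402
```

Run:
```python
from h import *
st();c=snap("wrist","w6");im=c["image"][:,:,::-1]
cv2.imwrite("pics/z8.png",cv2.resize(im[170:350,140:390],None,fx=3.2,fy=3.2,interpolation=cv2.INTER_CUBIC))
```

```text
t11.22 p [558.9  24.7 338.6] yaw 1.396 x [ 0.009  0.001 -1.   ] q [-0.07  0.48  1.8   0.    0.86 -1.47] F [0.05 0.83 0.48] op 0.402
```

View pics/z8.png

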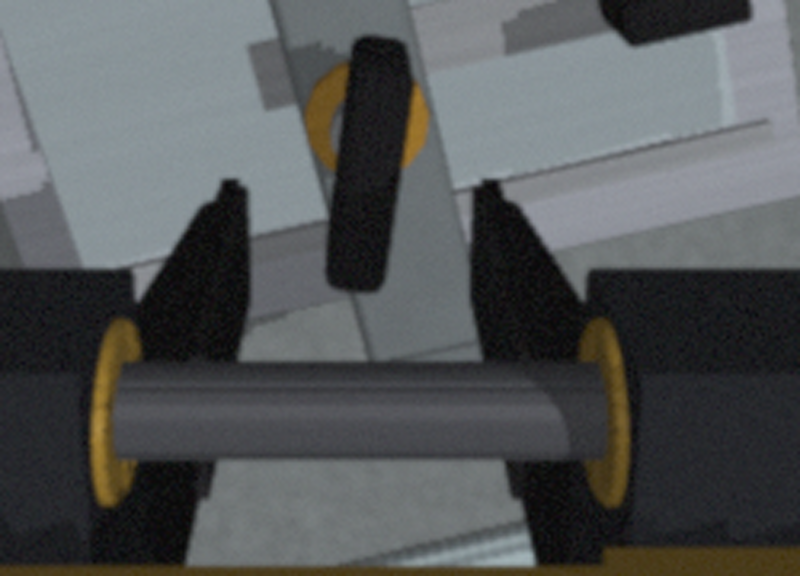

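Run:
```python
from h import *
c=load("w6");Z=lambda u,v:(140+u/3.2-.3,170+v/3.2-.3)
n=at(c,*Z(356,288),132); 
# side edges of the top near far-end and near-end
L=[at(c,*Z(*q),132) for q in [(327,285),(353,65)]];Rr=[at(c,*Z(*q),132) for q in [(384,285),(411,65)]]
for e in (L,Rr): print(e[0].round(1),e[1].round(1),np.arctan2(*(e[0]-e[1])[[1,0]]))
print("front end",n, "tip",np.linalg.norm(at(c,*Z(384,285),132)-at(c,*Z(327,285),132)))
far=at(c,*Z(381,40),132);far2=at(c,*Z(381,38),103);print(far,far2)
st()
```

```text
[577.8  16.1 132. ] [535.2  28.9 132. ] -0.2899859614476654
[579.8  27.  132. ] [537.   39.3 132. ] -0.2791722001250634
front end [579.44332412  21.55414212 132.        ] tip 11.035584491574452
[531.462164   34.6660806 132.       ] [538.37866488  34.12072945 103.        ]
t11.28 p [558.9  25.1 338.7] yaw 1.394 x [ 0.009  0.001 -1.   ] q [-0.07  0.48  1.8   0.    0.86 -1.47] F [-0.71 -0.28  0.08] op 0.399
```

Run:
```python
from h import *
plan([((557.4,27,291),1.30,20)],0.4,step=60)
```

```text
15.9,0.5,-0.7,0.031,0.003,-0.001,0.4,15.9,0.5,-0.7,0.031,0.003,-0.001,0.4,15.9,0.5,-0.7,0.032,0.003,-0.001,0.4
```

Emit:
jog_arm:
  deltas: [15.9,0.5,-0.7,0.031,0.003,-0.001,0.4,15.9,0.5,-0.7,0.031,0.003,-0.001,0.4,15.9,0.5,-0.7,0.032,0.003,-0.001,0.4]

```text
t: 11.65
eef_pos: [557.0, 28.4, 289.5]
tcp_rot: [0.138, 1.569, -0.146]
ft_force: [-0.5, -0.6, -0.2]
opening: 0.403
```

Run:
```python
from h import *
st()
plan([((557.4,27,290.5),1.30,20)],0.3,step=60)
```

```text
t11.65 p [557.   28.4 289.5] yaw 1.287 x [ 0.002 -0.    -1.   ] q [-0.07  0.54  1.84 -0.    0.76 -1.35] F [-0.46 -0.65 -0.21] op 0.403
-1,-1.2,0.8,-0.013,0.002,0,0.3
```

Emit:
jog_arm:
  deltas: [-1,-1,0.5,0,0.002,0,0.2,0,0,0,0,0,0,0.15,0,0,0,0,0,0,0,0,0,0,0,0,0,0,0,0,0,0,0,0,0]

```text
t: 12.28
eef_pos: [556.7, 27.6, 289.3]
tcp_rot: [-2.636, 1.567, -2.922]
ft_force: [1.0, 0.0, -5.5]
opening: 0.15
```

Run:
```python
from h import *
st();c=snap("wrist","w7");im=c["image"][:,:,::-1]
cv2.imwrite("pics/z9.png",cv2.resize(im[170:350,140:390],None,fx=3.2,fy=3.2,interpolation=cv2.INTER_CUBIC))
```

```text
t12.28 p [556.7  27.6 289.3] yaw 1.285 x [-0.004 -0.001 -1.   ] q [-0.07  0.54  1.84 -0.    0.76 -1.35] F [ 1.01  0.01 -5.46] op 0.150
```

View pics/z9.png

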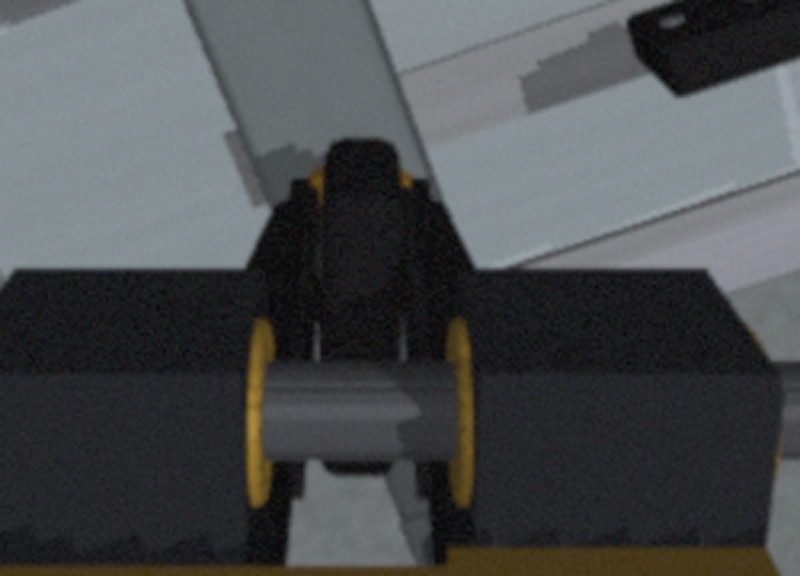

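Emit:
jog_arm:
  deltas: [0,0,0,0,0,0,0,0,0,0,0,0,0,0]

```text
t: 12.58
eef_pos: [556.7, 27.6, 289.3]
tcp_rot: [-2.636, 1.567, -2.922]
ft_force: [0.6, -1.0, -6.4]
opening: 0.151
```

Run:
```python
from h import *
st();print(env.state()["moment"])
```

```text
t12.57 p [556.7  27.6 289.3] yaw 1.285 x [-0.004 -0.001 -1.   ] q [-0.07  0.54  1.84 -0.    0.76 -1.35] F [ 0.61 -1.01 -6.36] op 0.151
[-0.08109406 -0.26185903 -0.01703019]
```

Emit:
jog_arm:
  deltas: [0,0,0,0.16,0,0,0,0,0,0,0.16,0,0,0,0,0,0,0.16,0,0,0,0,0,0,0.16,0,0,0]

```text
t: 13.08
eef_pos: [557.1, 28.3, 289.3]
tcp_rot: [-2.236, 1.569, 3.103]
ft_force: [1.5, 0.1, -6.7]
opening: 0.151
```

Run:
```python
from h import *
st();print(env.state()["moment"])
```

```text
t13.07 p [557.1  28.3 289.3] yaw 0.626 x [-0.002  0.    -1.   ] q [-0.07  0.54  1.84 -0.    0.76 -0.69] F [ 1.54  0.12 -6.67] op 0.151
[ 0.06889787 -0.56040964  0.0865324 ]
```

Emit:
jog_arm:
  deltas: [0,-0.3,0.3,0.16,0,0,0,0,-0.3,0.3,0.16,0,0,0,0,0,0,0.16,0,0,0,0,0,0,0.16,0,0,0,0,0,0,0.16,0,0,0,0,0,0,0.14,0,0,0,0,0,0,0,0,0,0]

```text
t: 13.95
eef_pos: [557.9, 28.4, 289.3]
tcp_rot: [2.312, 1.568, 0.396]
ft_force: [1.0, -1.0, -5.1]
opening: 0.146
```

Run:
```python
from h import *
st();print(env.state()["moment"])
```

```text
t13.95 p [557.9  28.4 289.3] yaw -0.344 x [ 0.002  0.001 -1.   ] q [-0.07  0.54  1.84  0.    0.76  0.28] F [ 0.96 -1.01 -5.14] op 0.146
[-0.24286943 -0.18609244 -0.01183169]
```

Emit:
jog_arm:
  deltas: [0,0,0,0,0,0,0.4,0,0,0,0,0,0,0.4,-20,0,0,0,0,0,0.4,-35,0,0,0,0,0,0.4]

```text
t: 14.45
eef_pos: [557.6, 28.6, 344.6]
tcp_rot: [-2.275, 1.569, 2.101]
ft_force: [-0.4, -0.1, 0.5]
opening: 0.396
```

Run:
```python
from h import *
st();snap("wrist","w8")
plan([((554.7,109.4,330),.06),((554.7,109.4,260),.06)],0.35)
```

```text
t14.45 p [557.6  28.6 344.6] yaw -0.336 x [-0.001  0.002 -1.   ] q [-0.07  0.47  1.79  0.    0.88  0.27] F [-0.38 -0.14  0.48] op 0.396
6.5,-10,-25,-0.132,-0.001,-0.002,0.35,6.5,-6.6,-26.1,-0.132,0,-0.002,0.35,6.5,-3.1,-26.8,-0.132,-0.001,-0.002,0.35,35,0,0,0,0,0,0.35,35,0,0,0,0,0,0.35
```

View pics/w8.png

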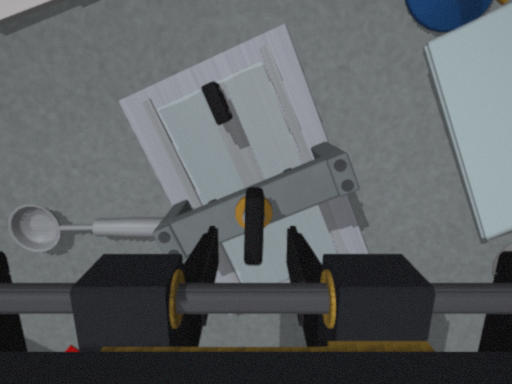

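Emit:
jog_arm:
  deltas: [6.5,-10,-25,-0.132,0,-0.002,0.35,6.5,-6.6,-26.1,-0.132,0,-0.002,0.35,6.5,-3.1,-26.8,-0.132,0,-0.002,0.35,35,0,0,0,0,0,0.35,35,0,0,0,0,0,0.35]

```text
t: 15.12
eef_pos: [555.2, 112.5, 263.4]
tcp_rot: [1.741, 1.558, 0.25]
ft_force: [-0.0, 0.8, -0.4]
opening: 0.35
```

Run:
```python
from h import *
st();snap("wrist","w9")
plan([((554.7,109.4,218.5),.06,25)],0.35)
```

```text
t15.12 p [555.2 112.5 263.4] yaw 0.080 x [ 0.012  0.003 -1.   ] q [0.08 0.59 1.84 0.   0.7  0.  ] F [-0.05  0.77 -0.44] op 0.350
20.5,-0.1,1.5,0.01,-0.001,-0.003,0.35,20.5,-0.1,1.5,0.01,-0.001,-0.004,0.35
```

View pics/w9.png

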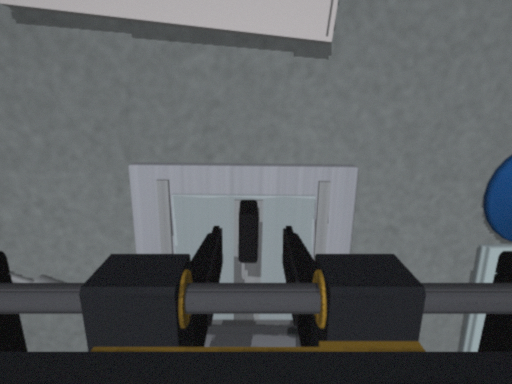

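Emit:
jog_arm:
  deltas: [20.5,0,1.5,0.01,0,-0.003,0.35,20.5,0,1.5,0.01,0,-0.004,0.35,2,0,0,0,0,0,0.3]

```text
t: 15.55
eef_pos: [555.3, 109.5, 216.6]
tcp_rot: [-3.109, 1.568, 1.666]
ft_force: [-0.5, 0.7, -0.4]
opening: 0.314
```

Run:
```python
from h import *
st()
plan([((554.7,109.4,218.5),.06,25)],0.3)
```

```text
t15.55 p [555.3 109.5 216.6] yaw 0.062 x [-0.     0.002 -1.   ] q [0.08 0.66 1.87 0.   0.61 0.01] F [-0.48  0.69 -0.45] op 0.314
-1.9,-0.6,0.1,0.002,-0.002,0,0.3
```

Close, baseline reading, then pull.

Emit:
jog_arm:
  deltas: [-1.9,-0.6,0.1,0,-0.002,0,0.15,0,0,0,0,0,0,0,0,0,0,0,0,0,0,0,0,0,0,0,0,0]

```text
t: 16.05
eef_pos: [555.1, 109.5, 221.6]
tcp_rot: [1.671, 1.567, 0.164]
ft_force: [-0.7, 0.0, -2.5]
opening: 0.123
```

Emit:
jog_arm:
  deltas: [0,0,-2,0,0,0,0]

```text
t: 16.18
eef_pos: [554.9, 111.4, 221.7]
tcp_rot: [1.669, 1.567, 0.162]
ft_force: [0.4, -0.4, -2.6]
opening: 0.125
```

Emit:
jog_arm:
  deltas: [0,0,-3,0,0,0,0]

```text
t: 16.3
eef_pos: [554.7, 114.6, 221.6]
tcp_rot: [1.673, 1.567, 0.166]
ft_force: [-0.0, 0.3, -2.4]
opening: 0.126
```

Emit:
jog_arm:
  deltas: [0,0,-3,0,0,0,0]

```text
t: 16.42
eef_pos: [554.5, 117.8, 221.5]
tcp_rot: [1.685, 1.568, 0.177]
ft_force: [0.5, -0.1, -0.5]
opening: 0.124
```

Emit:
jog_arm:
  deltas: [0,0,3,0,0,0,0]

```text
t: 16.55
eef_pos: [554.7, 115.2, 221.5]
tcp_rot: [1.705, 1.568, 0.198]
ft_force: [0.4, -0.7, -1.2]
opening: 0.127
```

Emit:
jog_arm:
  deltas: [0,0,3,0,0,0,0]

```text
t: 16.68
eef_pos: [554.9, 112.1, 221.5]
tcp_rot: [1.711, 1.568, 0.204]
ft_force: [-0.2, 0.0, -1.1]
opening: 0.123
```

Emit:
jog_arm:
  deltas: [0,0,2,0,0,0,0]

```text
t: 16.8
eef_pos: [555.0, 109.8, 221.5]
tcp_rot: [1.705, 1.568, 0.199]
ft_force: [-0.1, -0.1, -1.1]
opening: 0.122
```

Run:
```python
from h import *
st()
```

```text
t16.80 p [555.  109.8 221.5] yaw 0.064 x [ 0.003  0.001 -1.   ] q [0.08 0.65 1.86 0.   0.62 0.01] F [-0.07 -0.06 -1.14] op 0.122
```

Emit:
jog_arm:
  deltas: [1,0,0,0,0,0,0]

```text
t: 16.92
eef_pos: [555.1, 109.5, 220.6]
tcp_rot: [1.695, 1.567, 0.188]
ft_force: [-0.2, 1.3, 13.5]
opening: 0.126
```

Emit:
jog_arm:
  deltas: [1,0,0,0,0,0,0]

```text
t: 17.05
eef_pos: [555.1, 109.5, 220.5]
tcp_rot: [1.706, 1.567, 0.198]
ft_force: [-6.4, 1.5, 22.8]
opening: 0.125
```

Emit:
jog_arm:
  deltas: [1,0,0,0,0,0,0]

```text
t: 17.18
eef_pos: [555.0, 109.5, 220.6]
tcp_rot: [1.687, 1.567, 0.18]
ft_force: [-4.5, -0.5, 12.5]
opening: 0.125
```

Emit:
jog_arm:
  deltas: [-0.2,0,0,0,0,0,0]

```text
t: 17.3
eef_pos: [555.0, 109.5, 221.1]
tcp_rot: [1.679, 1.566, 0.172]
ft_force: [0.8, 0.4, -1.0]
opening: 0.122
```

Emit:
jog_arm:
  deltas: [0,0,-3,0,0,0,0]

```text
t: 17.42
eef_pos: [554.8, 112.4, 221.1]
tcp_rot: [1.669, 1.566, 0.162]
ft_force: [-0.7, 0.2, -1.4]
opening: 0.122
```

Emit:
jog_arm:
  deltas: [0,0,-3,0,0,0,0]

```text
t: 17.55
eef_pos: [554.6, 115.6, 220.9]
tcp_rot: [1.674, 1.566, 0.166]
ft_force: [0.2, -0.5, -1.5]
opening: 0.126
```

Emit:
jog_arm:
  deltas: [0,0,3,0,0,0,0]

```text
t: 17.68
eef_pos: [554.8, 113.0, 220.8]
tcp_rot: [1.68, 1.566, 0.173]
ft_force: [0.3, 0.6, -1.3]
opening: 0.124
```

Emit:
jog_arm:
  deltas: [0,0,3,0,0,0,0]

```text
t: 17.8
eef_pos: [555.0, 109.8, 220.6]
tcp_rot: [1.682, 1.566, 0.176]
ft_force: [-0.5, -0.1, 0.4]
opening: 0.125
```

Emit:
jog_arm:
  deltas: [0,0,0,0,0,0,0.35,0,0,0,0,0,0,0.35,-10,0,0,0,0,0,0.4,-50,0,0,0,0,0,0.4,-50,0,0,0.1,0,0,0.4]

```text
t: 18.42
eef_pos: [554.5, 109.2, 331.5]
tcp_rot: [-1.647, 1.569, 3.027]
ft_force: [0.3, -0.1, 0.3]
opening: 0.399
```

Run:
```python
from h import *
st()
plan([((557.7,28.3,335),-.34),((557.7,28.3,298),-.34,40)],0.4)
```

```text
t18.43 p [554.5 109.2 331.5] yaw -0.039 x [-0.002  0.    -1.   ] q [0.08 0.49 1.79 0.   0.86 0.12] F [ 0.33 -0.13  0.29] op 0.399
-1.7,3.2,40.4,0.151,0,0.001,0.4,-1.8,9.1,39.4,0.15,0,0.001,0.4,37,0,0,0,0,0,0.4
```

Emit:
jog_arm:
  deltas: [-3.5,3.2,40.4,0.151,0,0.001,0.4,-1.8,9.1,39.4,0.15,0,0.001,0.4,0,0,0,0,0,0,0.4]

```text
t: 18.8
eef_pos: [557.4, 27.0, 343.7]
tcp_rot: [1.887, 1.561, -0.032]
ft_force: [0.1, 0.1, 0.6]
opening: 0.4
```

Run:
```python
from h import *
st();c=snap("wrist","w10")
plan([((557.7,28.3,291),-.34,25)],0.4)
```

```text
t18.80 p [557.4  27.  343.7] yaw -0.348 x [ 0.01 -0.   -1.  ] q [-0.07  0.47  1.8   0.    0.87  0.28] F [0.14 0.07 0.65] op 0.400
17.5,-0.1,-0.1,-0.002,-0.001,-0.003,0.4,17.5,0,-0.1,-0.002,-0.001,-0.003,0.4,17.6,0.1,-0.1,-0.002,-0.001,-0.003,0.4
```

View pics/w10.png

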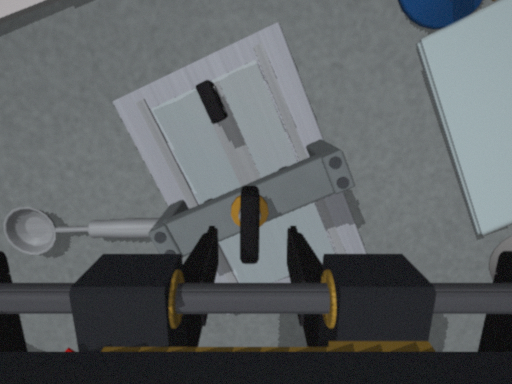

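Emit:
jog_arm:
  deltas: [17.5,0,0,0,0,-0.003,0.4,17.5,0,0,0,0,-0.003,0.4,17,0,0,0,0,-0.003,0.3,0,0,0,0,0,0,0.2,0,0,0,0,0,0,0,0,0,0,0,0,0,0,0,0,0,0,0,0,0]

```text
t: 19.73
eef_pos: [558.6, 30.9, 287.3]
tcp_rot: [2.342, 1.567, 0.435]
ft_force: [0.1, -1.6, -3.7]
opening: 0.15
```

Run:
```python
from h import *
st()
```

```text
t19.73 p [558.6  30.9 287.3] yaw -0.336 x [ 0.003  0.002 -1.   ] q [-0.06  0.55  1.84  0.    0.75  0.27] F [ 0.1  -1.64 -3.7 ] op 0.150
```

Emit:
jog_arm:
  deltas: [-0.5,0,0,0.16,0,0,0,0,0,0,0.16,0,0,0,0,0,0,0.16,0,0,0,0,0,0,0,0,0,0]

```text
t: 20.23
eef_pos: [559.7, 30.1, 287.3]
tcp_rot: [2.31, 1.563, -0.09]
ft_force: [0.0, -1.1, -4.2]
opening: 0.156
```

Run:
```python
from h import *
st()
```

```text
t20.23 p [559.7  30.1 287.3] yaw -0.829 x [ 0.008 -0.001 -1.   ] q [-0.06  0.55  1.84 -0.    0.75  0.77] F [ 0.   -1.08 -4.17] op 0.156
```

Emit:
jog_arm:
  deltas: [0,0,0,0,0,-0.004,0.4,0,0,0,0,0,0,0.4,-20,0,0,0,0,0,0.4,-35,0,0,0,0,0,0.4]

```text
t: 20.72
eef_pos: [559.0, 30.6, 342.4]
tcp_rot: [-2.583, 1.567, 1.306]
ft_force: [0.4, -0.2, 0.0]
opening: 0.397
```

Run:
```python
from h import *
st()
plan([((555,109.5,335),.06),((555,109.5,260),.06)],0.35)
```

```text
t20.73 p [559.   30.6 342.4] yaw -0.824 x [ 0.001  0.004 -1.   ] q [-0.06  0.47  1.79  0.    0.88  0.76] F [ 0.35 -0.2   0.05] op 0.397
1.3,-10.1,-8.4,-0.147,-0.001,0,0.35,1.3,-8.8,-9.8,-0.147,-0.001,0,0.35,1.3,-7.2,-11,-0.147,-0.001,0,0.35,1.2,-5.5,-11.9,-0.148,0,0,0.35,1.3,-3.7,-12.7,-0.147,-0.001,0,0.35,1.2,-1.8,-13,-0.148,0,0.001,0.35,37.5,0,0,0,0,0,0.35,37.5,0,0,0,0,0,0.35
```

Emit:
jog_arm:
  deltas: [1.3,-10.1,-8.4,-0.147,0,0,0.35,1.3,-8.8,-9.8,-0.147,0,0,0.35,1.3,-7.2,-11,-0.147,0,0,0.35,1.2,-5.5,-11.9,-0.148,0,0,0.35,1.3,-3.7,-12.7,-0.147,0,0,0.35,1.2,-1.8,-13,-0.148,0,0,0.35,37.5,0,0,0,0,0,0.35,37.5,0,0,0,0,0,0.35,0,0,0,0,0,0,0.35]

```text
t: 21.85
eef_pos: [553.9, 114.3, 264.8]
tcp_rot: [1.959, 1.558, 0.488]
ft_force: [0.3, 0.0, 0.1]
opening: 0.349
```

Run:
```python
from h import *
st()
plan([((555,109.6,219),.06,25)],0.35)
```

```text
t21.85 p [553.9 114.3 264.8] yaw 0.101 x [ 0.011  0.006 -1.   ] q [ 0.09  0.59  1.84  0.01  0.7  -0.02] F [0.33 0.03 0.09] op 0.349
22.9,0.1,2.5,0.02,-0.002,-0.006,0.35,22.9,0.2,2.5,0.021,-0.003,-0.005,0.35
```

Emit:
jog_arm:
  deltas: [22,0.1,2.5,0.02,-0.002,-0.006,0.35,16,0.2,2.2,0.02,-0.002,-0.005,0.35,4,0,0,0,0,0,0.3,0,0,0,0,0,0,0.25]

```text
t: 22.35
eef_pos: [556.2, 110.0, 226.2]
tcp_rot: [1.782, 1.565, 0.272]
ft_force: [0.5, -1.3, -0.7]
opening: 0.267
```

Run:
```python
from h import *
st()
plan([((555,109.6,219),.06,25)],0.35)
```

```text
t22.35 p [556.2 110.  226.2] yaw 0.061 x [ 0.005  0.002 -1.   ] q [0.08 0.65 1.86 0.   0.63 0.02] F [ 0.45 -1.35 -0.73] op 0.267
7.2,-1.3,0.4,0.001,-0.001,-0.005,0.35
```

Emit:
jog_arm:
  deltas: [7.2,-1.2,0.3,0,-0.001,-0.005,0.25,1,0,0,0,0,0,0.2,0,0,0,0,0,0,0,0,0,0,0,0,0,0,0,0,0,0,0,0,0]

```text
t: 22.98
eef_pos: [555.2, 109.8, 218.9]
tcp_rot: [1.682, 1.569, 0.173]
ft_force: [-0.6, -0.2, -0.7]
opening: 0.123
```

Run:
```python
from h import *
st()
```

```text
t22.98 p [555.2 109.8 218.9] yaw 0.061 x [ 0.002  0.    -1.   ] q [0.08 0.66 1.87 0.   0.62 0.02] F [-0.6  -0.24 -0.7 ] op 0.123
```

Emit:
jog_arm:
  deltas: [0,0,-3,0,0,0,0]

```text
t: 23.1
eef_pos: [555.0, 112.8, 219.0]
tcp_rot: [1.665, 1.569, 0.156]
ft_force: [-0.9, 0.8, -0.6]
opening: 0.121
```

Emit:
jog_arm:
  deltas: [0,0,-3,0,0,0,0]

```text
t: 23.22
eef_pos: [554.8, 116.0, 218.9]
tcp_rot: [1.681, 1.569, 0.171]
ft_force: [-0.1, 0.2, -0.1]
opening: 0.129
```

Emit:
jog_arm:
  deltas: [0,0,3,0,0,0,0]

```text
t: 23.35
eef_pos: [554.9, 113.3, 218.9]
tcp_rot: [1.687, 1.569, 0.177]
ft_force: [0.8, -0.6, -1.7]
opening: 0.122
```

Emit:
jog_arm:
  deltas: [0,0,3,0,0,0,0]

```text
t: 23.48
eef_pos: [555.1, 110.2, 218.9]
tcp_rot: [1.687, 1.569, 0.178]
ft_force: [0.1, -0.3, -0.4]
opening: 0.126
```

Emit:
jog_arm:
  deltas: [0,0,0,0,0,0,0.35,0,0,0,0,0,0,0.35,-10,0,0,0,0,0,0.4,-50,0,0,0,0,0,0.4,-55,0,0,0.16,0,0,0.4]

```text
t: 24.1
eef_pos: [554.8, 109.6, 334.7]
tcp_rot: [-1.419, 1.566, -3.092]
ft_force: [0.9, 0.0, -0.6]
opening: 0.397
```

Run:
```python
from h import *
st()
plan([((558.7,29.3,335),-.83)],0.4)
```

```text
t24.10 p [554.8 109.6 334.7] yaw -0.102 x [-0.005 -0.    -1.   ] q [0.08 0.49 1.78 0.   0.87 0.18] F [ 0.87  0.05 -0.56] op 0.397
-0.1,2.4,15.9,0.146,0,0.001,0.4,0,4.7,15.4,0.146,0.001,0.001,0.4,-0.1,6.9,14.5,0.145,0,0.001,0.4,0,8.9,13.4,0.146,0.001,0.001,0.4,-0.1,10.8,12,0.145,0,0,0.4
```

Emit:
jog_arm:
  deltas: [-1,2.4,15.9,0.146,0,0.001,0.4,0,4.7,15.4,0.146,0,0.001,0.4,0,6.9,14.5,0.145,0,0.001,0.4,0,8.9,13.4,0.146,0,0.001,0.4,0,10.8,12,0.145,0,0,0.4,0,0,0,0,0,0,0.4]

```text
t: 24.85
eef_pos: [557.3, 27.6, 345.5]
tcp_rot: [2.3, 1.559, -0.124]
ft_force: [-0.2, -0.3, 0.6]
opening: 0.401
```

Run:
```python
from h import *
st();c=snap("wrist","w11");im=c["image"][:,:,::-1]
cv2.imwrite("pics/z11.png",cv2.resize(im[170:350,140:390],None,fx=3.2,fy=3.2,interpolation=cv2.INTER_CUBIC))
plan([((558.7,29.3,291),-.83,25)],0.4)
```

```text
t24.85 p [557.3  27.6 345.5] yaw -0.853 x [ 0.012 -0.001 -1.   ] q [-0.07  0.46  1.79 -0.    0.87  0.78] F [-0.19 -0.26  0.6 ] op 0.401
18.2,-0.2,-0.5,-0.007,-0.003,-0.003,0.4,18.2,-0.1,-0.5,-0.007,-0.002,-0.003,0.4,18.1,0,-0.5,-0.007,-0.003,-0.003,0.4
```

View pics/z11.png

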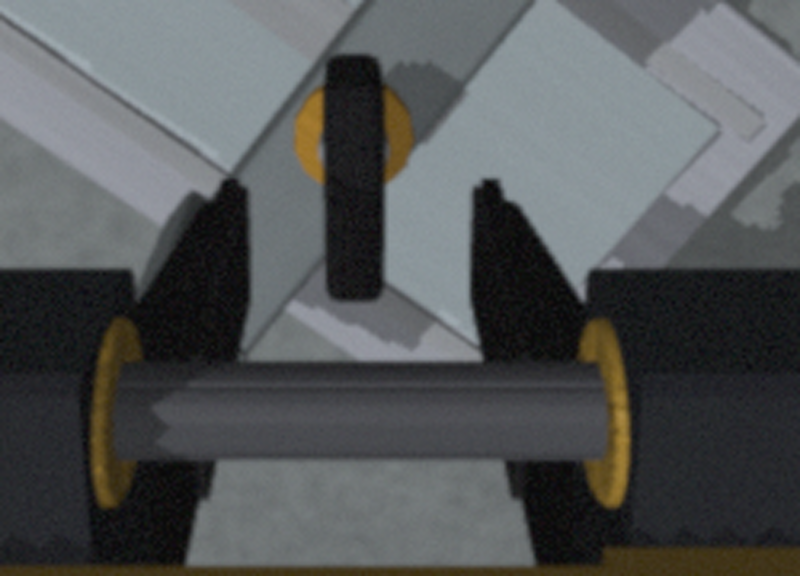

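Emit:
jog_arm:
  deltas: [18.2,0,-0.3,-0.004,-0.003,-0.003,0.4,18.2,0,-0.3,-0.004,-0.002,-0.003,0.4,17,0,0,0,-0.003,-0.003,0.3,0,0,0,0,0,0,0.15,0,0,0,0,0,0,0,0,0,0,0,0,0,0,0,0,0,0,0,0,0]

```text
t: 25.78
eef_pos: [559.1, 29.1, 288.2]
tcp_rot: [1.381, 1.567, -1.02]
ft_force: [1.7, 0.0, -3.9]
opening: 0.153
```

Run:
```python
from h import *
st()
```

```text
t25.77 p [559.1  29.1 288.2] yaw -0.830 x [ 0.002 -0.003 -1.   ] q [-0.07  0.55  1.84 -0.    0.76  0.77] F [ 1.74  0.   -3.87] op 0.153
```

Emit:
jog_arm:
  deltas: [-0.3,0,0,0.16,0,0,0,0,0,0,0.16,0,0,0,0,0,0,0.16,0,0,0,0,0,0,0,0,0,0]

```text
t: 26.28
eef_pos: [559.4, 28.5, 288.3]
tcp_rot: [1.86, 1.564, -1.032]
ft_force: [0.6, -0.8, -5.4]
opening: 0.153
```

Run:
```python
from h import *
st()
```

```text
t26.27 p [559.4  28.5 288.3] yaw -1.321 x [ 0.003 -0.005 -1.   ] q [-0.07  0.55  1.84 -0.01  0.75  1.26] F [ 0.6  -0.8  -5.41] op 0.153
```

Emit:
jog_arm:
  deltas: [0,0,0,0,0,0,0.4,0,0,0,0,0,0,0.4,-20,0,0,0,0,0,0.4,-35,0,0,0,0,0,0.4]

```text
t: 26.78
eef_pos: [559.0, 29.5, 343.5]
tcp_rot: [1.376, 1.566, -1.508]
ft_force: [0.3, 0.4, 0.2]
opening: 0.4
```

Run:
```python
from h import *
st()
plan([((555,109.7,300),.06)],0.35)
```

```text
t26.77 p [559.   29.5 343.5] yaw -1.313 x [ 0.    -0.004 -1.   ] q [-0.06  0.47  1.79 -0.01  0.88  1.25] F [0.27 0.35 0.23] op 0.400
4.8,-8.7,-1.8,-0.153,0,0,0.35,4.8,-8.4,-3.2,-0.152,0,0,0.35,4.8,-7.8,-4.4,-0.153,0.001,0,0.35,4.8,-7,-5.5,-0.152,0.001,0,0.35,4.8,-6.1,-6.5,-0.153,0,-0.001,0.35,4.8,-5,-7.4,-0.152,0.001,0,0.35,4.8,-3.9,-8.1,-0.153,0,-0.001,0.35,4.8,-2.6,-8.5,-0.152,0.001,0,0.35,4.8,-1.3,-8.8,-0.153,0,-0.001,0.35
```

Emit:
jog_arm:
  deltas: [0,-8.7,-1.8,-0.153,0,0,0.35,0,-8.4,-3.2,-0.152,0,0,0.35,0,-7.8,-4.4,-0.153,0,0,0.35,0,-7,-5.5,-0.152,0,0,0.35,5,-6.1,-6.5,-0.153,0,0,0.35,10,-5,-7.4,-0.152,0,0,0.35,20,-3.9,-8.1,-0.153,0,0,0.35,25,-2.6,-8.5,-0.152,0,0,0.35,20,-1.3,-8.8,-0.153,0,0,0.35,0,0,0,0,0,0,0.35]

```text
t: 28.02
eef_pos: [553.4, 113.7, 267.7]
tcp_rot: [1.234, 1.559, -0.218]
ft_force: [0.1, -0.5, 0.2]
opening: 0.348
```

Run:
```python
from h import *
st()
plan([((555,109.7,219),.06,25)],0.35)
```

```text
t28.02 p [553.4 113.7 267.7] yaw 0.119 x [ 0.012 -0.003 -1.   ] q [ 0.09  0.58  1.84 -0.01  0.71 -0.03] F [ 0.12 -0.53  0.16] op 0.348
24.4,0.3,2,0.03,0.002,-0.006,0.35,24.3,0.5,2,0.029,0.002,-0.006,0.35
```

Emit:
jog_arm:
  deltas: [24,0.3,2,0.03,0.002,-0.006,0.35,18,0.5,2,0.029,0.002,-0.006,0.35,4,0,0,0,0,0,0.3,0,0,0,0,0,0,0.25]

```text
t: 28.52
eef_pos: [556.1, 109.2, 223.5]
tcp_rot: [1.764, 1.567, 0.244]
ft_force: [-0.6, -0.6, 0.6]
opening: 0.257
```

Run:
```python
from h import *
st()
plan([((555,109.7,219),.06,25)],0.35)
```

```text
t28.52 p [556.1 109.2 223.5] yaw 0.051 x [ 0.004  0.001 -1.   ] q [0.08 0.65 1.86 0.   0.62 0.03] F [-0.59 -0.56  0.63] op 0.257
4.5,-1.1,-0.6,-0.009,-0.001,-0.004,0.35
```

Emit:
jog_arm:
  deltas: [4.5,-1.1,-0.6,-0.008,-0.001,-0.004,0.25,0.5,0,0,0,0,0,0.2,0,0,0,0,0,0,0,0,0,0,0,0,0,0,0,0,0,0,0,0,0]

```text
t: 29.15
eef_pos: [555.1, 109.8, 219.7]
tcp_rot: [1.38, 1.569, -0.132]
ft_force: [0.4, -0.6, -1.1]
opening: 0.125
```

Emit:
jog_arm:
  deltas: [0,0,-3,0,0,0,0]

```text
t: 29.28
eef_pos: [554.9, 112.8, 219.7]
tcp_rot: [1.378, 1.569, -0.134]
ft_force: [-0.5, -0.8, 0.4]
opening: 0.124
```

Emit:
jog_arm:
  deltas: [0,0,-3,0,0,0,0]

```text
t: 29.4
eef_pos: [554.7, 116.0, 219.7]
tcp_rot: [1.368, 1.569, -0.144]
ft_force: [0.7, 0.3, -0.7]
opening: 0.122
```

Emit:
jog_arm:
  deltas: [0,0,3,0,0,0,0]

```text
t: 29.52
eef_pos: [554.8, 113.3, 219.6]
tcp_rot: [1.373, 1.569, -0.138]
ft_force: [0.2, 0.1, -0.2]
opening: 0.123
```

Emit:
jog_arm:
  deltas: [0,0,3,0,0,0,0]

```text
t: 29.65
eef_pos: [555.0, 110.2, 219.6]
tcp_rot: [1.364, 1.569, -0.147]
ft_force: [0.1, 0.3, -1.1]
opening: 0.125
```

Emit:
jog_arm:
  deltas: [0,0,0,0,0,0,0.35,0,0,0,0,0,0,0.35,-10,0,0,0,0,0,0.4,-50,0,0,0,0,0,0.4,-55,0,0,0.16,0,0,0.4]

```text
t: 30.28
eef_pos: [554.8, 109.7, 335.5]
tcp_rot: [-1.319, 1.566, -2.993]
ft_force: [0.0, 0.1, 0.8]
opening: 0.399
```

Run:
```python
from h import *
st()
plan([((559.5,29.3,337),-1.317)],0.4)
```

```text
t30.27 p [554.8 109.7 335.5] yaw -0.104 x [-0.005 -0.001 -1.   ] q [ 0.08  0.49  1.78 -0.    0.88  0.18] F [0.02 0.09 0.82] op 0.399
-0.2,1.6,9.9,0.152,0.001,0,0.4,-0.2,3.1,9.6,0.152,0.001,0.001,0.4,-0.2,4.5,9,0.151,0,0.001,0.4,-0.2,5.8,8.2,0.152,0,0,0.4,-0.2,7,7.2,0.151,0.001,0,0.4,-0.2,8,6.1,0.152,0,0.001,0.4,-0.2,8.9,4.8,0.151,0.001,0,0.4,-0.2,9.5,3.4,0.152,0,0.001,0.4
```

Emit:
jog_arm:
  deltas: [-1,1.6,9.9,0.152,0,0,0.4,-1,3.1,9.6,0.152,0,0,0.4,0,4.5,9,0.151,0,0,0.4,0,5.8,8.2,0.152,0,0,0.4,0,7,7.2,0.151,0,0,0.4,0,8,6.1,0.152,0,0,0.4,0,8.9,4.8,0.151,0,0,0.4,0,9.5,3.4,0.152,0,0,0.4,0,0,0,0,0,0,0.4]

```text
t: 31.4
eef_pos: [557.0, 27.5, 349.7]
tcp_rot: [2.896, 1.561, -0.032]
ft_force: [0.0, -0.8, -0.4]
opening: 0.399
```

Run:
```python
from h import *
st();c=snap("wrist","w12");im=c["image"][:,:,::-1]
cv2.imwrite("pics/z12.png",cv2.resize(im[170:350,140:390],None,fx=3.2,fy=3.2,interpolation=cv2.INTER_CUBIC))
plan([((559.5,29,291),-1.317,25)],0.4)
```

```text
t31.40 p [557.   27.5 349.7] yaw -1.357 x [ 0.009 -0.    -1.   ] q [-0.07  0.46  1.79  0.    0.88  1.29] F [ 0.02 -0.8  -0.44] op 0.399
19.6,-0.3,-0.7,-0.012,-0.003,-0.001,0.4,19.5,-0.2,-0.8,-0.013,-0.003,-0.001,0.4,19.6,-0.2,-0.8,-0.012,-0.003,0,0.4
```

View pics/z12.png

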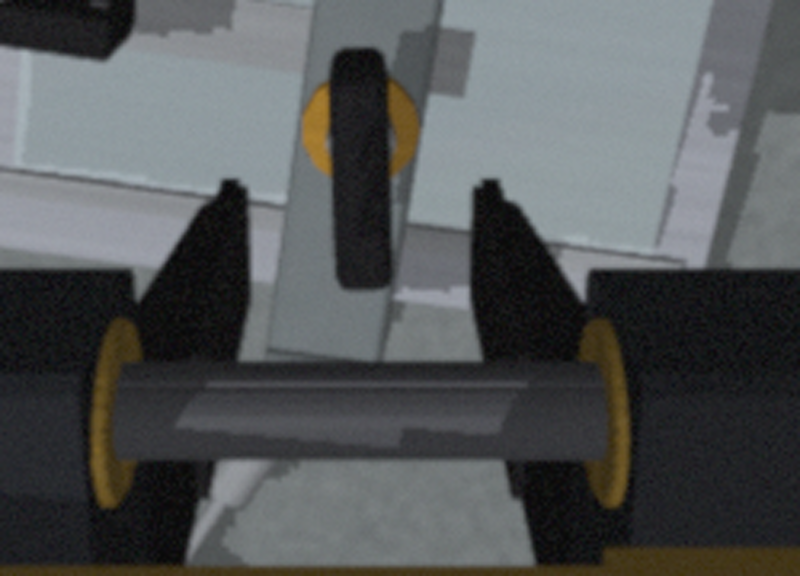

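Emit:
jog_arm:
  deltas: [19.6,0,-0.5,-0.01,-0.003,-0.001,0.4,19.5,0,-0.5,-0.01,-0.003,-0.001,0.4,18.5,0,-0.5,-0.01,-0.003,0,0.3,0,0,0,0,0,0,0.15,0,0,0,0,0,0,0,0,0,0,0,0,0,0,0,0,0,0,0,0,0]

```text
t: 32.33
eef_pos: [559.4, 28.4, 293.5]
tcp_rot: [2.114, 1.564, -0.759]
ft_force: [2.2, 0.2, -14.2]
opening: 0.119
```

Run:
```python
from h import *
st()
```

```text
t32.33 p [559.4  28.4 293.5] yaw -1.302 x [ 0.005 -0.004 -1.   ] q [-0.07  0.54  1.83 -0.01  0.76  1.24] F [  2.24   0.19 -14.21] op 0.119
```

Emit:
jog_arm:
  deltas: [0.5,0,0,0.16,0,0,0,0.5,0,0,0.16,0,0,0,0,0,0,0.16,0,0,0,0,0,0,0.08,0,0,0,0,0,0,0,0,0,0]

```text
t: 32.95
eef_pos: [559.4, 27.5, 293.5]
tcp_rot: [2.428, 1.562, -1.016]
ft_force: [1.3, -2.5, -11.2]
opening: 0.126
```

Run:
```python
from h import *
st()
```

```text
t32.95 p [559.4  27.5 293.5] yaw -1.874 x [ 0.005 -0.007 -1.   ] q [-0.07  0.54  1.83 -0.01  0.76  1.81] F [  1.3   -2.49 -11.21] op 0.126
```

Emit:
jog_arm:
  deltas: [0,0,0,0,0,0,0.4,0,0,0,0,0,0,0.4,-20,0,0,0,0,0,0.4,-32,0,0,0,0,0,0.4]

```text
t: 33.45
eef_pos: [559.0, 28.6, 347.3]
tcp_rot: [2.412, 1.563, -1.026]
ft_force: [0.0, 0.6, 0.4]
opening: 0.397
```

Run:
```python
from h import *
st();c=snap("wrist","w13");im=c["image"][:,:,::-1]
cv2.imwrite("pics/z13.png",cv2.resize(im[170:350,140:390],None,fx=3.2,fy=3.2,interpolation=cv2.INTER_CUBIC))
plan([((555,109.7,300),.06)],0.35)
```

```text
t33.45 p [559.   28.6 347.3] yaw -1.867 x [ 0.004 -0.007 -1.   ] q [-0.07  0.47  1.79 -0.01  0.89  1.81] F [0.02 0.62 0.39] op 0.397
4.3,-6.4,2.4,-0.161,0,-0.001,0.35,4.3,-6.7,1.3,-0.161,0,-0.001,0.35,4.3,-6.8,0.2,-0.161,0,-0.001,0.35,4.3,-6.7,-0.8,-0.16,0,-0.001,0.35,4.3,-6.5,-1.9,-0.161,0,-0.001,0.35,4.3,-6.1,-2.9,-0.16,0,-0.001,0.35,4.3,-5.6,-3.8,-0.161,0,-0.002,0.35,4.3,-4.9,-4.7,-0.16,-0.001,-0.001,0.35,4.3,-4,-5.4,-0.161,0,-0.002,0.35,4.3,-3.1,-6,-0.16,-0.001,-0.001,0.35 

4.2,-2.1,-6.4,-0.161,0,-0.002,0.35,4.3,-1,-6.7,-0.16,-0.001,-0.001,0.35
```

View pics/z13.png

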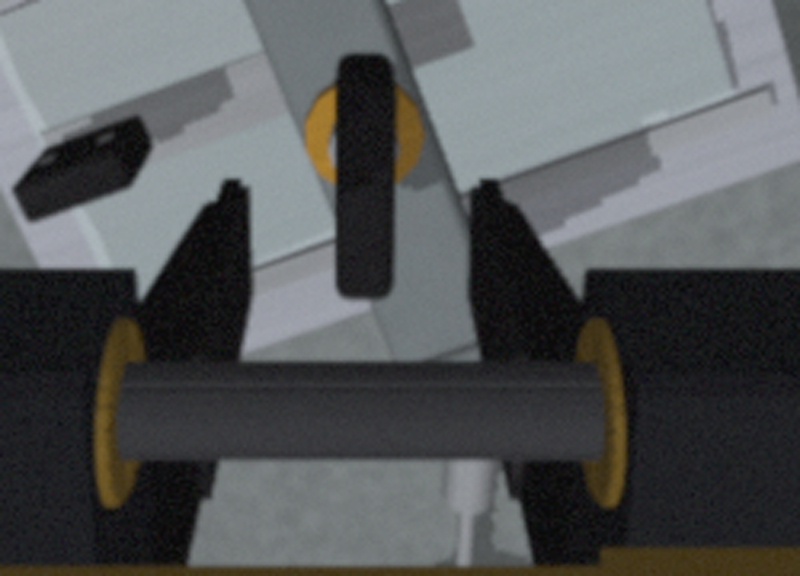

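Emit:
jog_arm:
  deltas: [0,-6.4,2.4,-0.165,0,0,0.35,0,-6.7,1.3,-0.165,0,0,0.35,0,-6.8,0.2,-0.165,0,0,0.35,0,-6.7,-0.8,-0.165,0,0,0.35,0,-6.5,-1.9,-0.165,0,0,0.35,0,-6.1,-2.9,-0.165,0,0,0.35,5,-5.6,-3.8,-0.165,0,0,0.35,10,-4.9,-4.7,-0.165,0,0,0.35,20,-4,-5.4,-0.165,0,0,0.35,25,-3.1,-6,-0.165,0,0,0.35]

```text
t: 34.75
eef_pos: [552.8, 99.4, 297.5]
tcp_rot: [1.521, 1.545, -0.202]
ft_force: [0.4, 1.4, -0.1]
opening: 0.353
```

Run:
```python
from h import *
st()
plan([((555,110,257),.06)],0.35)
```

```text
t34.75 p [552.8  99.4 297.5] yaw -0.153 x [ 0.026 -0.005 -1.   ] q [ 0.06  0.53  1.83 -0.01  0.75  0.22] F [ 0.4   1.37 -0.09] op 0.353
20.2,-0.3,-5.4,-0.106,0.002,-0.013,0.35,20.2,0.6,-5.4,-0.107,0.002,-0.013,0.35
```

Emit:
jog_arm:
  deltas: [20,-0.3,-5.4,-0.106,0.002,-0.013,0.35,20,0.6,-5.4,-0.107,0.002,-0.013,0.35,0,0,0,0,0,0,0.35]

```text
t: 35.12
eef_pos: [554.7, 111.2, 256.1]
tcp_rot: [-1.948, 1.57, 2.836]
ft_force: [0.1, 0.2, -1.1]
opening: 0.353
```

Run:
```python
from h import *
st();snap("wrist","w14")
plan([((555,109.9,219.5),.06,22)],0.35)
```

```text
t35.12 p [554.7 111.2 256.1] yaw 0.072 x [-0.001  0.    -1.   ] q [0.08 0.6  1.85 0.   0.7  0.01] F [ 0.1   0.18 -1.14] op 0.353
18.7,0,0.6,0.005,0,0,0.35,18.8,0,0.6,0.005,0,-0.001,0.35
```

View pics/w14.png

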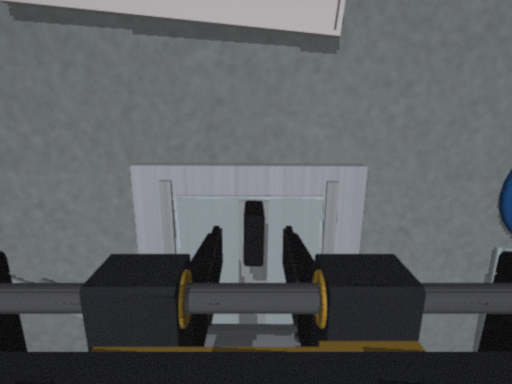

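Emit:
jog_arm:
  deltas: [18.7,0,0.6,0.005,0,0,0.35,14,0,0.6,0.005,0,-0.001,0.35,4,0,0,0,0,0,0.3,0,0,0,0,0,0,0.25]

```text
t: 35.67
eef_pos: [555.8, 109.5, 222.7]
tcp_rot: [1.643, 1.565, 0.126]
ft_force: [-0.1, 0.2, -0.5]
opening: 0.265
```

Run:
```python
from h import *
st()
plan([((555,109.9,219.5),.06,22)],0.35)
```

```text
t35.67 p [555.8 109.5 222.7] yaw 0.054 x [ 0.006  0.001 -1.   ] q [0.08 0.65 1.86 0.   0.62 0.02] F [-0.15  0.19 -0.49] op 0.265
3.2,-0.8,-0.4,-0.006,0,-0.006,0.35
```

Emit:
jog_arm:
  deltas: [3.2,-0.8,-0.4,-0.006,0,-0.005,0.25,0.5,0,0,0,0,0,0.2,0,0,0,0,0,0,0,0,0,0,0,0,0,0,0,0,0,0,0,0,0]

```text
t: 36.3
eef_pos: [555.1, 109.9, 219.9]
tcp_rot: [1.855, 1.569, 0.345]
ft_force: [-0.0, 0.9, -1.5]
opening: 0.128
```

Emit:
jog_arm:
  deltas: [0,0,-3,0,0,0,0]

```text
t: 36.42
eef_pos: [555.0, 112.6, 219.9]
tcp_rot: [1.58, 1.569, 0.069]
ft_force: [0.9, -5.5, -0.2]
opening: 0.124
```

Emit:
jog_arm:
  deltas: [0,0,-3,0,0,0,0]

```text
t: 36.55
eef_pos: [554.8, 115.5, 219.9]
tcp_rot: [1.357, 1.569, -0.154]
ft_force: [-0.0, -6.1, 0.1]
opening: 0.126
```

Emit:
jog_arm:
  deltas: [0,0,3,0,0,0,0]

```text
t: 36.67
eef_pos: [555.0, 113.1, 219.9]
tcp_rot: [1.749, 1.569, 0.238]
ft_force: [0.6, 5.5, -0.3]
opening: 0.121
```

Emit:
jog_arm:
  deltas: [0,0,3,0,0,0,0]

```text
t: 36.8
eef_pos: [555.1, 110.5, 219.9]
tcp_rot: [2.02, 1.569, 0.509]
ft_force: [-0.2, 4.7, -1.0]
opening: 0.127
```

Emit:
jog_arm:
  deltas: [0,0,0,0,0,0,0,0,0,0,0,0,0,0.35,0,0,0,0,0,0,0.35,-10,0,0,0,0,0,0.4,-40,0,0,0,0,0,0.4,-50,0,-10,0,0,0,0.4,-40,0,-40,0,0,0,0.4,0,0,-50,0,0,0,0.4,0,0,0,0,0,0,0.4,0,0,0,0,0,0,0.4]

```text
t: 38.05
eef_pos: [548.4, 211.5, 369.3]
tcp_rot: [1.882, 1.565, 0.37]
ft_force: [0.2, -0.3, -0.9]
opening: 0.402
```

Run:
```python
from h import *
st()
for n in ["wrist","scene","top"]:
  c=snap(n,n+"15")
  im=c["image"][:,:,::-1]
  r={"scene":(slice(170,270),slice(200,330)),"top":(slice(140,240),slice(200,330)),"wrist":(slice(0,384),slice(0,512))}[n]
  cv2.imwrite(f"pics/f_{n}.png",cv2.resize(im[r],None,fx=6 if n!="wrist" else 1.4,fy=6 if n!="wrist" else 1.4,interpolation=cv2.INTER_CUBIC))
```

```text
t38.05 p [548.4 211.5 369.3] yaw 0.059 x [ 0.005  0.002 -1.   ] q [0.26 0.48 1.69 0.   0.97 0.2 ] F [ 0.22 -0.32 -0.88] op 0.402
```

View pics/f_scene.png

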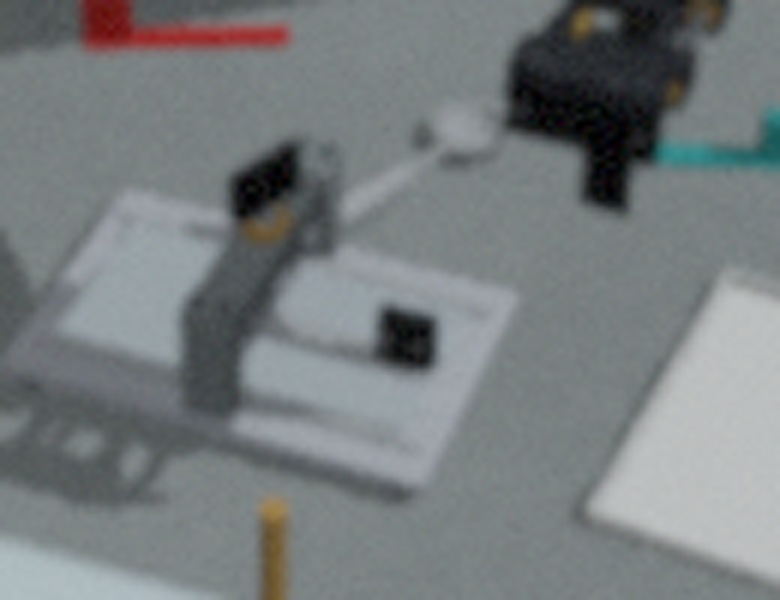

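View pics/f_wrist.png

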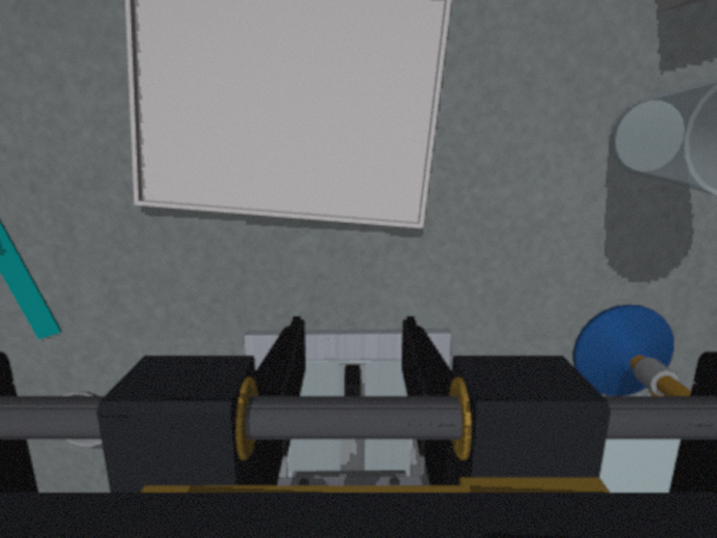

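View pics/top15.png

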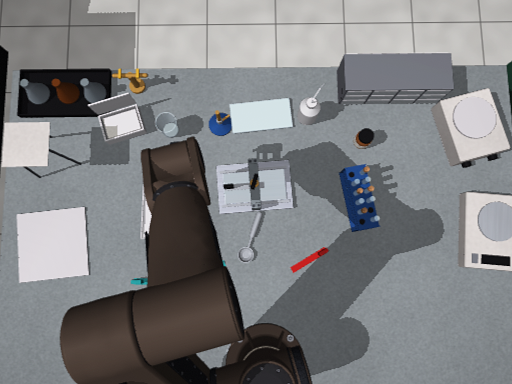

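The last pictures show the gauge lying flat under the middle of the blade: grip at (228,186) in the top view, tip just past the bridge. The bystanders stand where they were and the robot is clear, so I am handing in the job.

```bash
python3 -c "
from h import *
print(env.job_done()); st()"
```

```text
the job is handed in; nothing more can be done
None
the job is handed in; nothing more can be done
```

The job is handed in: the gauge lies flat on the glass under the middle of the blade and just drags. The run took about 38 s of the 72 s allowed. No verdict was reported, so this rests on my own checks.

- **Gauge position:** I slid the tongue in from the tray side. From the last tool pose, the point 30 mm behind the tip is about 3 mm from the middle of the blade. An earlier top-camera picture agreed to within a few millimetres.
- **Screw and drag:** I turned the screw clockwise in steps and pulled the gauge at each stop. At about 1.97, 2.45 and 2.95 rad I felt no drag. At about 3.50 rad it dragged with about 5.5 N both ways, which puts the blade force at about 4 to 5.5 N, inside the 1 to 7 N limit.
- **After release:** I did not pull the gauge again. The last pictures show it flat and in place, the robot clear, and the bystanders where they started.

**Things that did not go smoothly:**
- The first regrasp drifted up about 3 mm. Lowering the gauge again pressed it on the glass with about 23 N for a moment, against the 60 N limit.
- The cameras disagreed by up to 6 mm on the gauge's position and about 0.08 rad on the wing's angle. I relied on the wrist camera and the measured tool angle.

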